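# Run mini cheeses through the metal detector and pack them

### The job

Set all the orange mini cheeses that lie on the bench on the metal-detector chute, waiting uphill of its red gate. Then hold the white tub by its blue fin under the lower end of the chute, its sloped front towards the chute, and push it fully down on the sprung black pad, which opens the gate; keep it pressed until every cheese has slid into the tub (put any that misses back on the chute and repeat). Tip the cheeses out of the tub into the cardboard carton, stand the empty tub upright in the middle of its blue mat, and leave the other things on the bench where they are.

Things in the scene. Friction and masses are not known exactly. Their poses are not given: they have to be found in the camera images.
- cheese1: one mini cheese, an orange wax-coated round, 56 mm diameter, 40 mm tall, 90 g, with a pale paper disc on top; it starts lying flat on the bench; origin at its centre (20 mm above its underside), z along its axis. From 2 to 4 cheeses are present; the others are absent (None).
- cheese2: one mini cheese, an orange wax-coated round, 56 mm diameter, 40 mm tall, 90 g, with a pale paper disc on top; it starts lying flat on the bench; origin at its centre (20 mm above its underside), z along its axis. From 2 to 4 cheeses are present; the others are absent (None).
- cheese3: one mini cheese, an orange wax-coated round, 56 mm diameter, 40 mm tall, 90 g, with a pale paper disc on top; it starts lying flat on the bench; origin at its centre (20 mm above its underside), z along its axis. From 2 to 4 cheeses are present; the others are absent (None).
- cheese4: one mini cheese, an orange wax-coated round, 56 mm diameter, 40 mm tall, 90 g, with a pale paper disc on top; it starts lying flat on the bench; origin at its centre (20 mm above its underside), z along its axis. From 2 to 4 cheeses are present; the others are absent (None).
- station: metal-detector station, bolted down; origin on the bench under the middle of the sprung pad, z up. An aluminium chute (68 mm wide inside, side walls 13 mm above its floor, floor 346 mm long, 34 mm end wall at the top) rises towards station +y at 20 degrees. It is slippery: things on it slide by themselves to -y, off its lower end, down above the pad. Legs under it at y = 0.24 and 0.37.
- arch (a point): middle of the detector arch's passage, on the chute floor: the white arch straddles the chute from 15 to 65 mm up from its lower end, 132 mm wide; its passage is 83 mm high and its top 109 mm off the chute floor (a cheese passes freely)
- chute_load (a point): point on the chute floor's centre line, 300 mm up the slope from its lower end (212 mm up from the gate's upper face): a cheese released flat here slides down to the gate or to the row waiting there; still free when three wait. Its frame is the station's, not tilted.
- gate_line (a point): point on the chute floor's centre line at the uphill face of the red gate, 88 mm up from the lower end. The gate (64 mm wide, 24 mm up from the floor) holds cheeses back on its station +y side, where 258 mm of chute take 4 in a row. It is linked to the pad: as the pad goes down it sinks and draws back downhill, is flush only at 13.7 mm of pad travel, and rises again with the pad.
- chute_lip (a point): point on the chute floor's centre line at its lower end, 95 mm to the station's +y of the pad's centre and 185 mm above the bench; the chute sheet is 6 mm thick below it, so its underside is 179 mm above the bench here and rises uphill
- pad (a joint): travel of the sprung pad: 0 = up, 0.016 m = fully down. It takes about 2 to 3.4 N to start and 7.8 N fully down; Springs back when released.
- pad_top (a point): centre of the top face of the black sprung pad, 90 x 90 mm, on a 100 x 100 mm base; top face 50 mm above the bench when up, 34 mm when fully down
- tub: white plastic catch tub with a blue grip fin, 160 g empty; origin at the centre of the underside of its flat floor, x towards its sloped pouring front, z up. Floor 100 (x) x 132 (y) mm, walls 5 mm, rim 90 mm high. Upright rear wall at x = -50 mm, upright sides at y = -66 and +66 mm; front wall leans out from x = +50 mm at the floor to the pouring edge at x = +130 mm.
- tub_grip (a point): middle of the free upper part of the tub's fin, at tub x = -70 mm, y = 0, z = 125 mm; axes as the tub's. The fin stands outside the rear wall: x from -90 to -50 mm, 22 mm thick (y), z from 25 to 150 mm; above the rim it can be pinched across y. The tub is slippery inside: cheeses slide out over its front when tipped forward 80 degrees or more.
- carton: open cardboard carton, 240 (x) x 200 (y) x 100 (z) mm, walls and floor 5 mm, 0.9 kg, standing loose on the bench; origin at the centre of its underside, z up
- mat: blue mat, 260 (x) x 190 (y) x 4 mm, fixed on the bench, where the tub starts and belongs; origin at the centre of its underside, so its top is at z = 4 mm
- woodbox1: bystander: empty round box of thin pale wood, open at the top, 74 mm diameter at the rim, 45 mm tall, among the cheeses; origin at the centre of its underside
- woodbox2: bystander: empty round box of thin pale wood, open at the top, 74 mm diameter at the rim, 45 mm tall, among the cheeses; origin at the centre of its underside
- woodbox3: bystander: empty round box of thin pale wood, open at the top, 74 mm diameter at the rim, 45 mm tall, behind the station; origin at the centre of its underside
- spray: bystander: clear bottle with a blue cap, 60 mm diameter, 170 mm tall, at the back; origin at the centre of its underside
- tape: bystander: tan roll of tape lying flat, 100 mm diameter, 45 mm tall, at the right front; origin at the centre of its underside
- scraper: bystander: spatula about 200 mm long lying flat, at the left front; origin about the middle of its underside, x along it
There are look-alikes about, which are no part of the job. What is shaped like the cheese4 but pink or turquoise is not meant.

How it is judged (in metres and radians):
On the way, in this order (a step that is already met when the one before it is completed fails the run):
1. all the cheeses present wait at rest on the chute together, uphill of the gate (x of cheese1 in the frame of station between -0.04 and 0.04 m and y of cheese1 in the frame of station between 0.168 and 0.42 m and z of cheese1 in the frame of station between 0.19 and 0.36 m and linear speed of each of cheese1, cheese2, cheese3, cheese4 below 0.05 m/s and x of cheese2 in the frame of station between -0.04 and 0.04 m and y of cheese2 in the frame of station between 0.168 and 0.42 m and z of cheese2 in the frame of station between 0.19 and 0.36 m and x of cheese3 in the frame of station between -0.04 and 0.04 m and y of cheese3 in the frame of station between 0.168 and 0.42 m and z of cheese3 in the frame of station between 0.19 and 0.36 m and x of cheese4 in the frame of station between -0.04 and 0.04 m and y of cheese4 in the frame of station between 0.168 and 0.42 m and z of cheese4 in the frame of station between 0.19 and 0.36 m), for 0.2 s.
2. all the cheeses are in the tub while the gripper still holds it and presses the pad fully down (at least 14 of 16 mm) (x of cheese1 in the frame of tub between -0.05 and 0.125 m and y of cheese1 in the frame of tub between -0.064 and 0.064 m and z of cheese1 in the frame of tub between 0.005 and 0.112 m and linear speed of each of cheese1, cheese2, cheese3, cheese4 below 0.1 m/s and x of cheese2 in the frame of tub between -0.05 and 0.125 m and y of cheese2 in the frame of tub between -0.064 and 0.064 m and z of cheese2 in the frame of tub between 0.005 and 0.112 m and x of cheese3 in the frame of tub between -0.05 and 0.125 m and y of cheese3 in the frame of tub between -0.064 and 0.064 m and z of cheese3 in the frame of tub between 0.005 and 0.112 m and x of cheese4 in the frame of tub between -0.05 and 0.125 m and y of cheese4 in the frame of tub between -0.064 and 0.064 m and z of cheese4 in the frame of tub between 0.005 and 0.112 m and value of joint pad above 0.014 m and contact force between tub and station above 0.5 N and contact force between the fingers and tub above 0.5 N), for 0.2 s.
3. all the cheeses have come to rest in the carton (x of cheese1 in the frame of carton between -0.118 and 0.118 m and y of cheese1 in the frame of carton between -0.098 and 0.098 m and z of cheese1 in the frame of carton between 0.005 and 0.1 m and linear speed of each of cheese1, cheese2, cheese3, cheese4 below 0.05 m/s and x of cheese2 in the frame of carton between -0.118 and 0.118 m and y of cheese2 in the frame of carton between -0.098 and 0.098 m and z of cheese2 in the frame of carton between 0.005 and 0.1 m and x of cheese3 in the frame of carton between -0.118 and 0.118 m and y of cheese3 in the frame of carton between -0.098 and 0.098 m and z of cheese3 in the frame of carton between 0.005 and 0.1 m and x of cheese4 in the frame of carton between -0.118 and 0.118 m and y of cheese4 in the frame of carton between -0.098 and 0.098 m and z of cheese4 in the frame of carton between 0.005 and 0.1 m), for 0.2 s.
At the end, for the whole second after the job is handed in: every cheese present lies at rest inside the carton, below its rim; the tub stands upright (within 0.1 rad) and at rest on the blue mat, its origin within 60 mm of the mat's centre; the pad is up; the carton stands upright (all of step 3 and horizontal distance between tub and mat below 0.06 m and height (world z) of tub below 0.015 m and angle between each of tub, carton's own z axis and vertical below 0.1 rad and linear speed of tub below 0.03 m/s and value of joint pad below 0.003 m); the robot touches nothing.
It fails at once if a bystander (wooden box, bottle, tape roll, scraper) is shoved more than 60 mm from where it was (distance of any of woodbox1, woodbox2, woodbox3, spray, tape, scraper from where it was at the start of the episode above 0.06 m).
Of cheese1, cheese2, cheese3, cheese4 only 2 to 4 are there at a start; the rules pass over those that are not, and their reading is None.
At some moment in a run one of tub, carton may be knocked a few centimetres aside while the robot is not near it.
It also fails if it takes over 210 s, if anything falls off the work surface, if the arm or the gripper's body presses on something with over 40 N, if the wrist force passes 120 N, or if a joint passes its speed limit or range.

### The arm

A 6-joint arm with a two-finger parallel gripper is mounted at the origin on the work surface. World frame = base frame: x ahead of the robot, y to its left, z up, the work surface at z = 0. Lengths are in mm, angles in rad, forces in N, time in s.
With the tool pointing down it reaches from about 300 to 850 mm from the base axis. Payload 4.2 kg.
Tool frame: the origin (TCP) lies between the finger pads; the fingertips stand 11 mm ahead of it and the grasp point (between the pads) lies 8 mm behind it; z points along the fingers, y is the direction in which the jaws open and shut (so a half turn about z gives the same grasp; the last joint's range is limited). The gripper opens to 91 mm and grips with 3 to 60 N. Pads are 32 mm wide; open, the fingers measure 118 mm over their backs; the gripper's body (76 mm by 178 mm) begins 60 mm behind the grasp point.
Start: joints at [1.314, 0.32, 1.565, -0, 1.257, -0.02], TCP at [134.892, 558.969, 224.976] pointing down, gripper open.
Joint ranges: [-3.11, 3.11], [-0.84, 2.01], [0.21, 2.61], [-1.34, 4.49], [0.05, 2.63], [-2.56, 2.56]. Speed limits (rad/s): [2.57, 2.57, 3.14, 3.14, 3.14, 3.14].

### API

Orientations are given as a 3x3 rotation matrix whose columns are the frame's x, y, z axes.
In Python, from bench import bot gives the robot as it stands. The module is installed in compiled form; this text tells all that it offers.
- The arm moves only by the tool servo_tool, never from a script. Its argument "commands" is text: rows parted by semicolons, each of 7 numbers parted by spaces: the finger opening in m, from 0 to 0.0912, then the shift along the tool's x, y, z in m, then the turn, a rotation vector about the tool's x, y, z in degrees. A call has 1 to 12 rows; each row is the pose to reach, as a shift and turn from the pose commanded when the call began, along the tool's axes at that moment; what a row does not reach only later rows make up. A row lasts 1/10 s, in which the tool goes at most 50 mm and 8.59 degrees, less where a joint would pass 70% of its speed; a pose out of reach is approached as far as the arm can. A call with a gripper value outside its range is refused whole. The fingers move at their own pace and stop on an object; "force" is the grip in N (left out, the last holds). Time passes only in rows, so rows that repeat a pose let the fingers close. It gives the time, the measured TCP pose, the force and the opening at its end, in the units of the state.
- bot.read_state(): the state, without advancing time (a new reading comes with each control period).
- bot.capture(name): name is "scene" or "top" or "wrist"; returns the picture (420x560x3 uint8, red, green, blue); there is no depth.
- bot.get_calibration(name): a dict with "K" (3x3 intrinsics, pixels), "R" (3x3) and "t" (3): a world point X has camera coordinates R X + t; the wrist camera has in their place "tool_from_camera" (4x4, takes a point from camera to tool coordinates, whose origin is the TCP and whose axes are the flange's). Camera axes: x right, y down, z forward; pixel columns grow to the right and rows downward; lengths in mm; the calibration is good to about 2 mm. A picture is of the moment at which its call begins: read the wrist's pose just before it. get_calibration takes no time and is no camera call.
- bot.close_job(): hands the job in, once; it reports no verdict.
The state is a dict: "t": time; "q": joint angles; "dq": joint speeds; "joint_torque": joint torques, N m; "eef_pos": TCP position; "orientation": TCP orientation; "force": force on the tool from outside, world axes, zero at the start; "torque": the same for the moment, N m; "grip_width": finger opening in mm.
Only numpy, scipy, OpenCV 4.12 (cv2) and the standard library are available. Lean on these libraries where they do the work, as an engineer would, in place of code of your own. Each camera call takes 0.05 s, during which the arm holds its last target.

## Working session

There is one attempt and no reset: what is moved stays moved. The work goes in short steps, Python scripts to look and compute and a tool call to move; the robot and the scene stay as the last step left them, time stands still between calls to the robot, and variables do not carry over. Pictures are saved under pics/ and viewed, and the job is handed in when it is done.

Besides the shell and the picture viewer there is one more tool, called as name(argument=value, ...), one argument or row to a line, values as JSON. servo_tool: Moves the arm, as the interface text tells. Its arguments: {"type":"object","properties":{"commands":{"type":"string"},"force":{"type":"number"}},"required":["commands"]}

```bash
mkdir -p pics; python3 - <<'E'
from bench import bot
import cv2,json
s=bot.read_state();print(s)
for n in("scene","top","wrist"):
    im=bot.capture(n);cv2.imwrite(f"pics/{n}0.png",im[:,:,::-1]);c=bot.get_calibration(n);print(n,{k:v.tolist() if hasattr(v,'tolist') else v for k,v in c.items()})
E
```

```text
{'t': 0.0, 'q': array([ 1.31402498e+00,  3.20308860e-01,  1.56569568e+00, -3.03831737e-05,
        1.25740413e+00, -2.00119776e-02]), 'dq': array([-0.00055754,  0.00067335,  0.0004495 ,  0.00014276, -0.00017753,
        0.00109946]), 'joint_torque': array([ 1.98223388e-03, -4.12473428e+01, -2.31979609e+01,  7.28976564e-02,
        4.55199892e-02, -1.21119401e-04]), 'eef_pos': array([134.75695156, 558.47405372, 224.10406962]), 'orientation': array([[-9.72105381e-01,  2.34544111e-01, -4.33237787e-04],
       [ 2.34544511e-01,  9.72103781e-01, -1.76381715e-03],
       [ 7.45916458e-06, -1.81622969e-03, -9.99998351e-01]]), 'force': array([0.56840535, 0.12352412, 0.90803211]), 'torque': array([ 0.02330592, -0.02895618, -0.06770507]), 'grip_width': 90.8977329040488}
scene {'K': [[418.0001203445803, 0.0, 278.00149529130437], [0.0, 418.0001203445803, 211.46140827850002], [0.0, 0.0, 1.0]], 'R': [[-0.3094565903257219, 0.9508630823626901, -0.009798841957203172], [0.7715193806875944, 0.2450390950074619, -0.5871232299452602], [-0.5558727047871744, -0.18924914931816209, -0.8094382592606695]], 't':
[... 185 characters left out ...]
'R': [[-0.0222430885414412, -0.9997525387253631, -0.00032607411585927864], [-0.9772506244641667, 0.02181125925904549, -0.210963233654424], [0.21091814051080102, -0.004373817751819034, -0.9774939425498961]], 't': [13.595423225601401, 561.6990812444301, 1252.410087655302]}
wrist {'K': [[324.6888001247296, 0.0, 274.0776965224698], [0.0, 324.6888001247296, 206.57824753993015], [0.0, 0.0, 1.0]], 'tool_from_camera': [[0.0001359279799149124, -0.9692121456422442, -0.24622712739083036, 68.63800609115833], [0.999999695901933, -5.73426932728486e-05, 0.0007777582242570925, -0.6522888135009897], [-0.0007679320439646053, -0.24622715823274136, 0.9692118431122285, -160.4819235790034], [0.0, 0.0, 0.0, 1.0]]}
```

View pics/scene0.png

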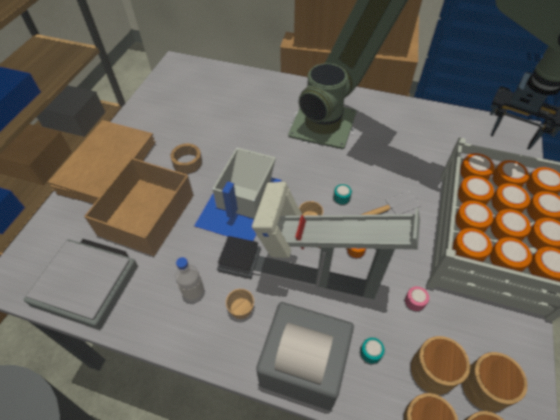

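View pics/top0.png

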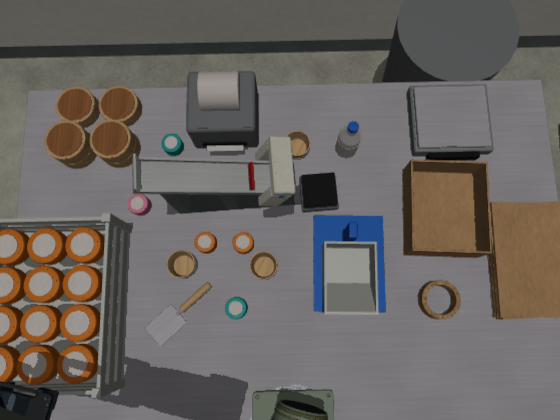

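View pics/wrist0.png

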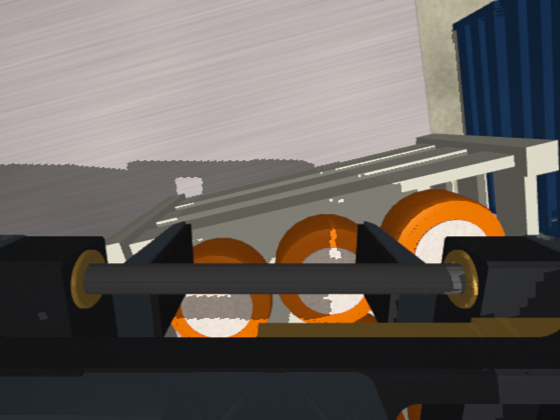

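```bash
cat > h.py <<'E'
from bench import bot
import numpy as np,cv2
def px(n,u,v,z,st=None):
    c=bot.get_calibration(n);d=np.linalg.solve(c["K"],[u,v,1.])
    if n=="wrist":
        T=np.array(c["tool_from_camera"]);st=st or bot.read_state();R=np.array(st["orientation"]);p=np.array(st["eef_pos"])
        o=R@T[:3,3]+p;w=R@T[:3,:3]@d
    else:
        R=np.array(c["R"]);o=-R.T@np.array(c["t"]);w=R.T@d
    return o+w*(z-o[2])/w[2]
def pj(n,X,st=None):
    c=bot.get_calibration(n)
    if n=="wrist":
        T=np.array(c["tool_from_camera"]);st=st or bot.read_state();R=np.array(st["orientation"]);p=np.array(st["eef_pos"])
        x=T[:3,:3].T@(R.T@(np.array(X)-p)-T[:3,3])
    else: x=np.array(c["R"])@np.array(X)+c["t"]
    y=np.array(c["K"])@x;return y[:2]/y[2]
def snap(n,name,box=None,f=1):
    im=bot.capture(n)
    cv2.imwrite(f"pics/{name}_full.png",im[:,:,::-1])
    if box: im=im[box[1]:box[3],box[0]:box[2]]
    cv2.imwrite(f"pics/{name}.png",cv2.resize(im,None,fx=f,fy=f,interpolation=cv2.INTER_CUBIC)[:,:,::-1])
E
python3 - <<'E'
from h import *
for u,v in((205,242),(243,242)):
    X=px("top",u,v,40);print(X,pj("scene",X))
for k,(u,v,z) in dict(box1=(181,258,45),box2=(263,258,45),box3=(297,139,45),tq=(235,308,40),pinkt=(138,204,40)).items(): 
    X=px("top",u,v,z);print(k,X,pj("scene",X))
im=cv2.imread("pics/top0.png")
cv2.imwrite("pics/tc.png",cv2.resize(im[110:340,120:400],(784,644)[:2],interpolation=cv2.INTER_CUBIC)[:600])
im=cv2.imread("pics/scene0.png")
cv2.imwrite("pics/sc.png",cv2.resize(im[140:330,190:450],(780,570),interpolation=cv2.INTER_CUBIC))
E
```

```text
[482.32734184 221.17413945  40.        ] [356.12645238 241.80951568]
[480.09097541 120.87418617  40.        ] [321.76077296 232.11643594]
box1 [440.79001017 282.49025902  45.        ] [380.72299742 234.57793068]
box2 [436.01760635  68.34848211  45.        ] [308.30269134 214.65017432]
box3 [761.87509968 -29.02562931  45.        ] [237.03229187 304.42264795]
tq [309.59370633 141.97627458  40.        ] [342.30531052 189.66119626]
pinkt [589.25679737 402.26761871  40.        ] [416.53957369 293.37281627]
```

View pics/tc.png

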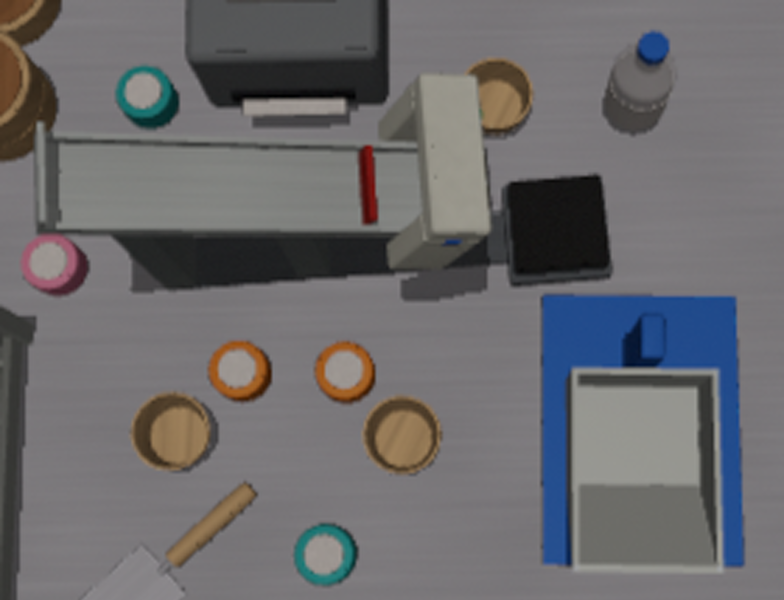

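View pics/sc.png

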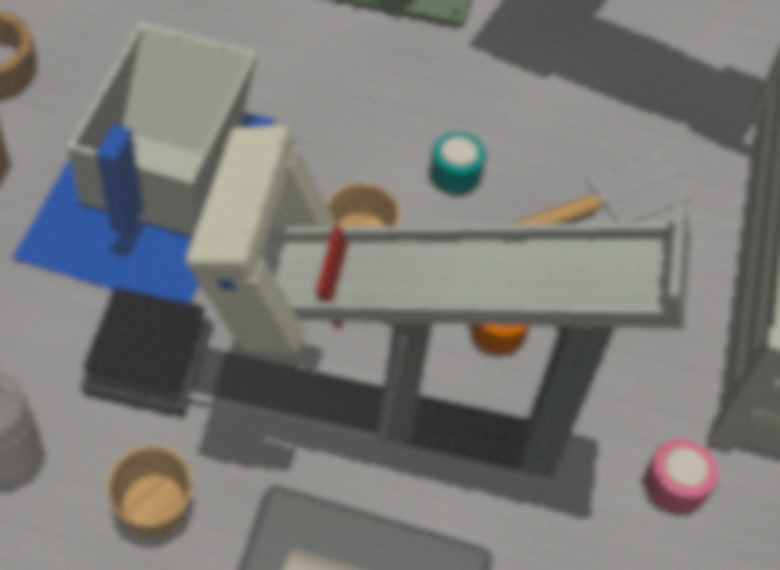

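```bash
cat > st.py <<'E'
from h import *
S=lambda x,y,yaw:(lambda p:np.array([x+p[0]*np.cos(yaw)-p[1]*np.sin(yaw),y+p[0]*np.sin(yaw)+p[1]*np.cos(yaw),p[2]]))
c,s=np.cos(np.radians(20)),np.sin(np.radians(20))
def ch(x,d,h): return np.array([x,95+d*c-h*s,185+d*s+h*c])
lines=[[(-45,-45,50),(45,-45,50),(45,45,50),(-45,45,50),(-45,-45,50)],
 [ch(-34,0,0),ch(-34,346,0),ch(34,346,0),ch(34,0,0),ch(-34,0,0)],
 [ch(-34,0,13),ch(-34,346,13)],[ch(34,0,13),ch(34,346,13)],
 [ch(-32,88,24),ch(32,88,24)],[ch(-34,346,34),ch(34,346,34)],
 [ch(-66,15,109),ch(66,15,109),ch(66,65,109),ch(-66,65,109),ch(-66,15,109)]]
def ov(n,im,pose,col=(0,255,0),f=1,o=(0,0)):
    f_=S(*pose)
    for l in lines:
        pts=np.array([(pj(n,f_(p))-o)*f for p in l]);cv2.polylines(im,[np.round(pts*16).astype(np.int32)],False,col,1,cv2.LINE_AA,4)
    return im
E
python3 - <<'E'
from st import *
cen=px("top",318.9,191.1,50);print(cen)
a=px("top",120+505/2.8,110+185/2.8,50);b=px("top",120+600/2.8,110+176/2.8,50);d=px("top",120+512/2.8,110+277/2.8,50)
e=a-b;print(a,b,d,np.degrees(np.arctan2(-e[0],e[1])))
yaw=np.arctan2(-e[0],e[1]);
pose=(cen[0],cen[1],yaw);print(pose)
for n,bx in(("top",(120,110,400,320)),("scene",(190,140,450,330))):
    im=cv2.imread(f"pics/{n}0.png")[bx[1]:bx[3],bx[0]:bx[2]];im=cv2.resize(im,None,fx=2.8,fy=2.8,interpolation=cv2.INTER_CUBIC)
    cv2.imwrite(f"pics/ov_{n}.png",ov(n,im,pose,f=2.8,o=np.array(bx[:2])))
E
```

```text
[611.56995639 -83.66156503  50.        ]
[654.4337384  -35.17282499  50.        ] [ 661.39016427 -126.98293423   50.        ] [563.70140281 -39.31149341  50.        ] 4.333005576845205
(np.float64(611.5699563875532), np.float64(-83.66156502727723), np.float64(0.07562521382322501))
```

View pics/ov_top.png

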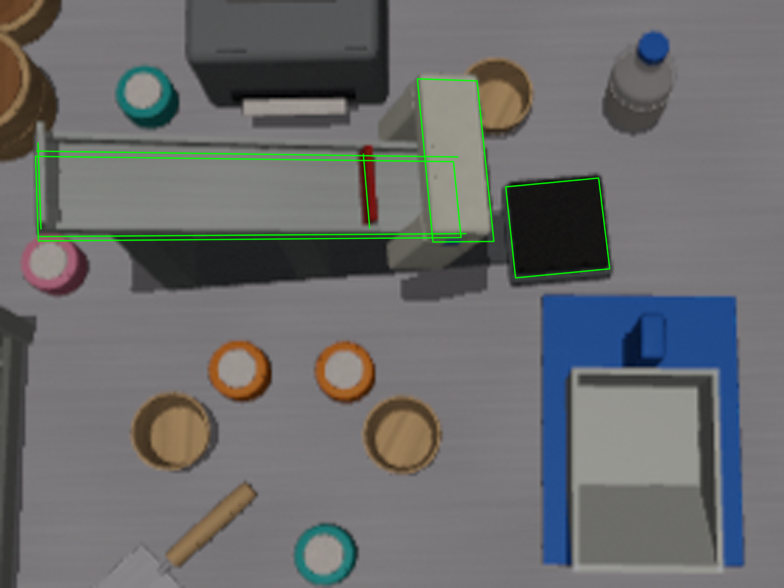

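View pics/ov_scene.png

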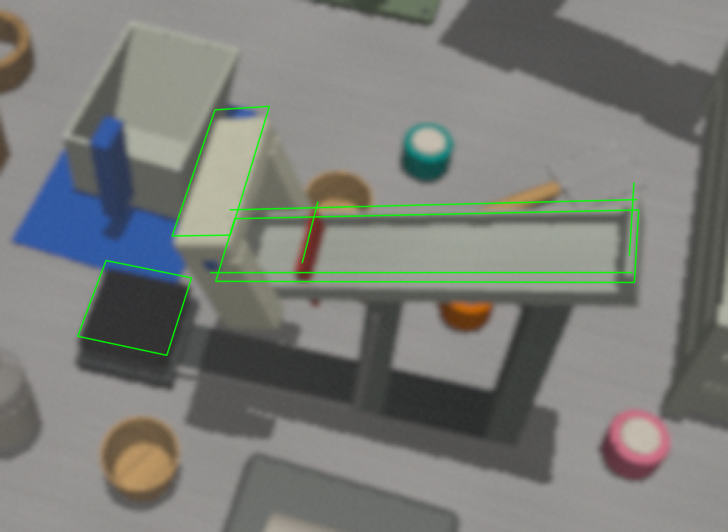

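```bash
python3 - <<'E'
from st import *
im=cv2.imread("pics/top0.png")[140:230,125:225];cv2.imwrite("pics/z1.png",cv2.resize(im,None,fx=6,fy=6,interpolation=cv2.INTER_CUBIC))
im=cv2.imread("pics/top0.png")[130:220,235:345];cv2.imwrite("pics/z2.png",cv2.resize(im,None,fx=6,fy=6,interpolation=cv2.INTER_CUBIC))
im=cv2.imread("pics/scene0.png")[175:310,215:425];cv2.imwrite("pics/z3.png",cv2.resize(im,None,fx=3.8,fy=3.8,interpolation=cv2.INTER_CUBIC))
E
```

```text
(no output)
```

View pics/z1.png

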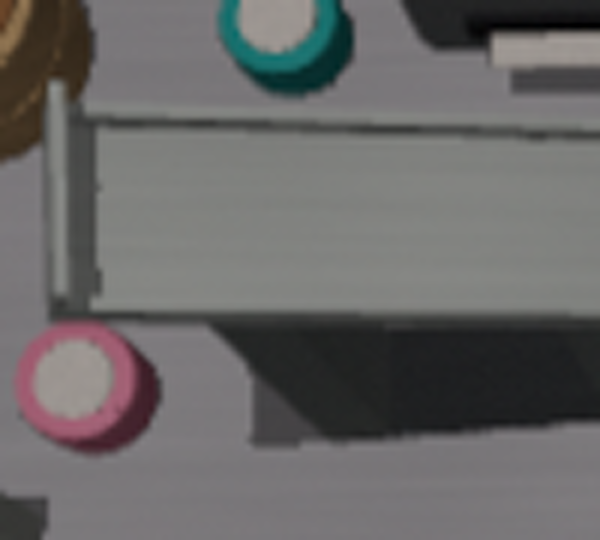

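View pics/z2.png

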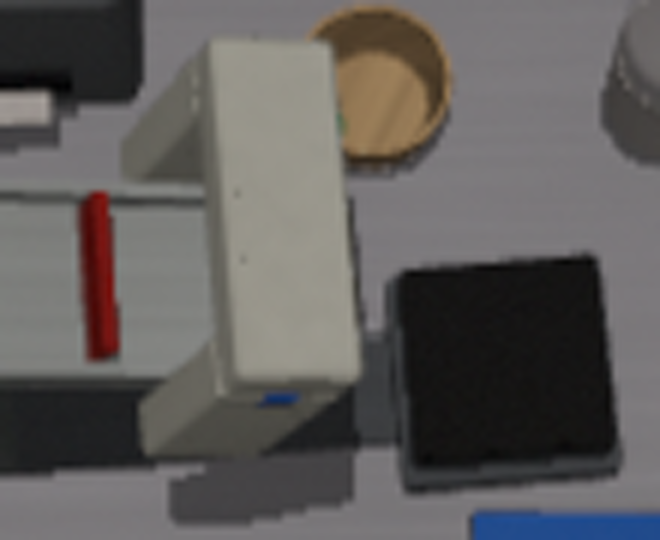

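View pics/z3.png

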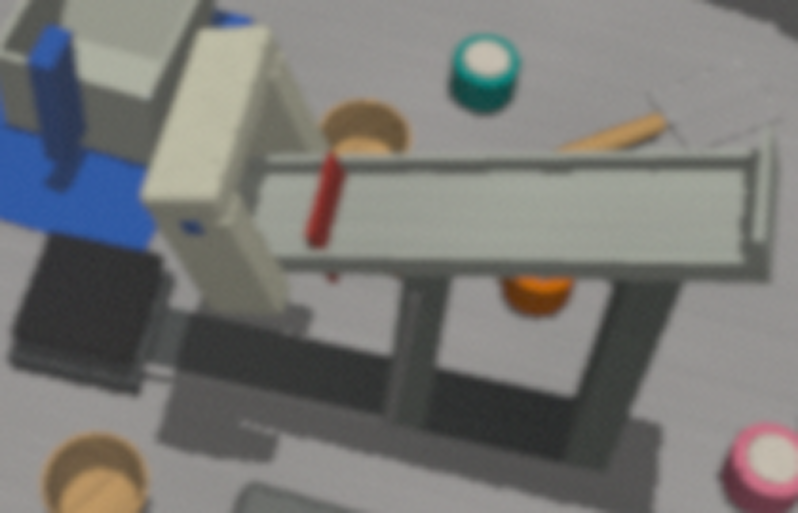

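```bash
python3 - <<'E'
from st import *
from scipy.optimize import least_squares
t=lambda a,b:(235+a/6,130+b/6); sc=lambda a,b:(215+a/3.8,175+b/3.8)
obs=[("top",(141.3,160.7),ch(34,346,0)),("top",t(210,42),ch(66,65,109)),("top",t(330,42),ch(66,15,109)),("top",t(360,380),ch(-66,15,109)),("top",t(235,380),ch(-66,65,109)),
("top",t(402,268),(45,45,50)),("top",t(597,257),(45,-45,50)),("top",t(615,450),(-45,-45,50)),("top",t(415,468),(-45,45,50)),
("scene",sc(745,172),ch(-34,346,0)),("scene",sc(203,28),ch(-66,15,109)),("scene",sc(272,38),ch(-66,65,109)),("scene",sc(225,205),ch(66,65,109)),("scene",sc(147,197),ch(66,15,109)),
("scene",sc(163,250),(-45,45,50)),("scene",sc(130,372),(45,45,50)),("scene",sc(18,345),(45,-45,50))]
def r(p):
    f=S(p[0],p[1],p[2]/1000);return np.concatenate([pj(n,f(X))-u for n,u,X in obs])
q=least_squares(r,[611,-84,60],loss="soft_l1");print(q.x);print(np.round(r(q.x).reshape(-1,2),1))
for n in("top","scene"):
    m=[o for o in obs if o[0]==n]
    rr=lambda p:np.concatenate([pj(n_,S(p[0],p[1],p[2]/1000)(X))-u for n_,u,X in m])
    w=least_squares(rr,[611,-84,60],loss="soft_l1");print(n,w.x,np.round(rr(w.x).reshape(-1,2),1).tolist())
E
```

```text
[616.0042735  -82.80564998  56.8452883 ]
[[-8.9 -0.5]
 [-1.  -1.9]
 [ 0.3 -0.8]
 [ 0.1  0.2]
 [-0.8 -0.1]
 [-1.6 -0. ]
 [-0.9 -0.7]
 [-0.6 -0.5]
 [-0.9 -0.9]
 [ 7.1 -0.8]
 [-1.7 -1.3]
 [-0.4 -4.9]
 [-3.3 -2.7]
 [-3.4 -0.6]
 [ 0.3 -0.1]
 [-0.5 -4.5]
 [-2.7 -4.8]]
top [614.53173489 -84.88739928  55.17665526] [[-8.0, -0.1], [-0.0, -1.4], [1.3, -0.2], [1.1, 0.8], [0.1, 0.5], [-0.8, 0.5], [-0.1, -0.2], [0.2, 0.1], [-0.2, -0.4]]
scene [623.93930296 -76.82329936  78.65518461] [[9.3, -0.7], [-0.8, 1.1], [0.7, -2.7], [-0.8, 0.2], [-1.2, 2.5], [1.1, 2.4], [1.0, -1.6], [-1.6, -1.3]]
```

```bash
cat >> h.py <<'E'
from scipy.spatial.transform import Rotation as Ro
def yR(jx,jy,tilt=None):
    "vertical tool with jaw y axis along (jx,jy)"
    y=np.array([jx,jy,0.]);y/=np.linalg.norm(y);z=np.array([0,0,-1.]);x=np.cross(y,z);return np.c_[x,y,z]
def plan(p,R,st=None):
    st=st or bot.read_state();R0=np.array(st["orientation"]);p0=np.array(st["eef_pos"])
    sh=R0.T@(np.array(p)-p0)/1000;rv=np.degrees(Ro.from_matrix(R0.T@R).as_rotvec())
    print("shift",np.round(sh,4),"rv",np.round(rv,2),"dist",np.linalg.norm(sh).round(3),"ang",np.linalg.norm(rv).round(1))
E
python3 - <<'E'
from h import *
print(px("top",205.4,241.8,40),px("top",243.2,242.1,40))
R=yR(np.sin(np.radians(20)),np.cos(np.radians(20)))
plan((482,221,170),R)
E
```

```text
[482.83670906 220.12504663  40.        ] [479.81288704 120.34720958  40.        ]
shift [-0.4167 -0.2467  0.0546] rv [-0.08  0.    6.43] dist 0.487 ang 6.4
```

servo_tool(
  commands="0.09 -0.1 -0.06 0 0 0 2; 0.09 -0.2 -0.12 0 0 0 4; 0.09 -0.3 -0.18 0 0 0 6; 0.09 -0.417 -0.247 0.0 0 0 6.4; 0.09 -0.417 -0.247 0.0 0 0 6.4; 0.09 -0.417 -0.247 0.0 0 0 6.4; 0.09 -0.417 -0.247 0.02 0 0 6.4; 0.09 -0.417 -0.247 0.054 0 0 6.4; 0.09 -0.417 -0.247 0.054 0 0 6.4; 0.09 -0.417 -0.247 0.054 0 0 6.4; 0.09 -0.417 -0.247 0.054 0 0 6.4; 0.09 -0.417 -0.247 0.054 0 0 6.4",
  force=15,
)

```text
t: 1.35
eef_pos: [482.3, 220.4, 170.3]
orientation: [[-0.939, 0.344, -0.002], [0.344, 0.939, -0.0], [0.002, -0.001, -1.0]]
force: [-0.8, 1.3, 0.7]
grip_width: 90.1
```

```bash
python3 - <<'E'
from h import *
s=bot.read_state();print(s["t"],s["eef_pos"],s["q"],s["orientation"])
snap("wrist","w1");snap("top","t1")
print(pj("wrist",(482.8,220.1,40),s),pj("wrist",(479.8,120.3,40),s))
E
```

```text
1.35 [482.26394995 220.40470779 170.32269116] [ 4.06618517e-01  2.92560167e-01  1.75003625e+00  6.75328015e-04
  1.10070551e+00 -8.13708077e-01] [[-9.39104793e-01  3.43626131e-01 -1.80794509e-03]
 [ 3.43626899e-01  9.39106245e-01 -1.23009357e-04]
 [ 1.65558330e-03 -7.36777244e-04 -9.99998358e-01]]
[274.46774918 201.88368129] [174.11628268 234.31051529]
```

View pics/w1.png

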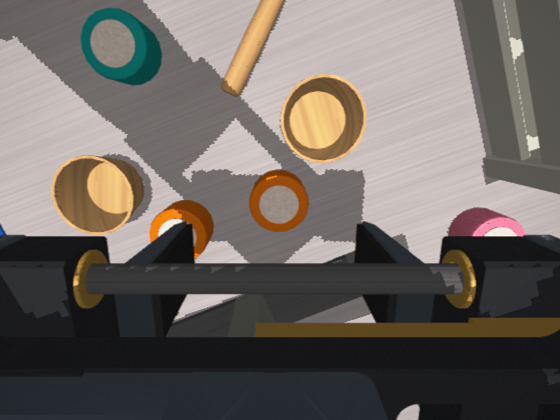

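View pics/t1.png

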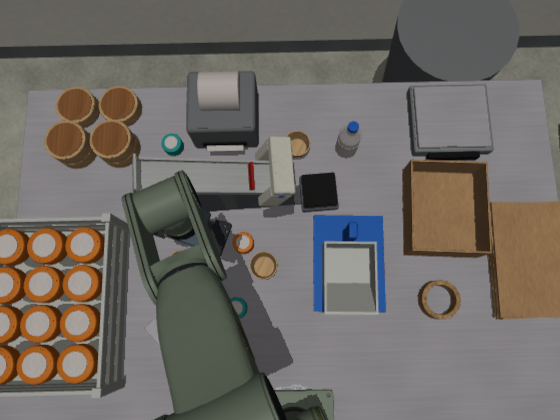

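```bash
python3 - <<'E'
from h import *
a=px("wrist",279,204,40);b=px("wrist",171,233,40);print(a,b)
R=yR(np.sin(np.radians(20)),np.cos(np.radians(20)))
plan((a[0],a[1],28),R)
E
```

```text
[486.0645273 224.7136039  40.       ] [477.80449308 119.13160181  40.        ]
shift [-0.0031  0.0042  0.1432] rv [ 0.03 -0.02  0.07] dist 0.143 ang 0.1
```

servo_tool(
  commands="0.07 -0.0025 0.003 0.04 0 0 0; 0.07 -0.0025 0.003 0.08 0 0 0; 0.07 -0.0025 0.003 0.11 0 0 0; 0.07 -0.0025 0.003 0.13 0 0 0; 0.07 -0.0025 0.003 0.143 0 0 0; 0.07 -0.0025 0.003 0.143 0 0 0; 0.04 -0.0025 0.003 0.143 0 0 0; 0.04 -0.0025 0.003 0.143 0 0 0; 0.04 -0.0025 0.003 0.143 0 0 0; 0.04 -0.0025 0.003 0.143 0 0 0; 0.04 -0.0025 0.003 0.143 0 0 0",
)

```text
t: 2.55
eef_pos: [486.3, 223.8, 29.2]
orientation: [[-0.94, 0.342, 0.002], [0.342, 0.94, 0.002], [-0.001, 0.002, -1.0]]
force: [-2.2, 2.0, 6.8]
grip_width: 55.5
```

servo_tool(
  commands="0.04 0 0 -0.03 0 0 0; 0.04 0 0 -0.08 0 0 0; 0.04 0.02 0 -0.13 0 0 0; 0.04 0.05 0 -0.18 0 0 0; 0.04 0.08 0 -0.23 0 0 0; 0.04 0.1 0 -0.28 0 0 0; 0.04 0.1 0 -0.33 0 0 0; 0.04 0.1 0 -0.36 0 0 0; 0.04 0.1 0 -0.36 0 0 0; 0.04 0.1 0 -0.36 0 0 0",
)

```text
t: 3.55
eef_pos: [391.8, 257.0, 388.8]
orientation: [[-0.94, 0.342, 0.002], [0.342, 0.94, 0.001], [-0.002, 0.002, -1.0]]
force: [-0.6, -0.6, -0.9]
grip_width: 55.4
```

```bash
cat > pl.py <<'E'
from st import *
PO=(614.5,-85,0.055)
f=S(*PO)
def chR(sgn=1,yaw=PO[2]):
    # tool z = -(slope normal), jaw y = sgn*station x
    Y=np.array([np.cos(yaw),np.sin(yaw),0])*sgn
    n=np.array([np.sin(yaw)*s,-np.cos(yaw)*s,c]);z=-n
    return np.c_[np.cross(Y,z),Y,z]
E
python3 - <<'E'
from pl import *
st=bot.read_state();print(st["t"],st["eef_pos"],st["q"].round(2),st["grip_width"])
for sg in(1,-1):
    R=chR(sg);print(R.round(2).tolist());plan(f(ch(0,290,120)),R)
print(f(ch(0,300,28)))
snap("wrist","w2")
E
```

```text
3.55 [391.78434117 257.03418197 388.79946464] [ 0.56  0.08  1.47 -0.    1.59 -0.67] 55.405814892349184
[[-0.05, 1.0, -0.02], [0.94, 0.05, 0.34], [0.34, 0.0, -0.94]]
shift [-0.198   0.0549 -0.0077] rv [-11.51  17.7   66.19] dist 0.206 ang 69.5
[[0.05, -1.0, -0.02], [-0.94, -0.05, 0.34], [-0.34, -0.0, -0.94]]
shift [-0.198   0.0549 -0.0077] rv [ -19.74  -12.85 -111.78] dist 0.206 ang 114.2
[594.30696703 281.77577379 313.91743638]
```

View pics/w2.png

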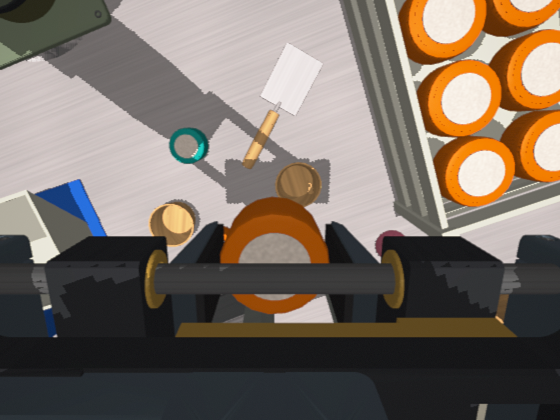

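servo_tool(
  commands="0.04 -0.02 0.005 -0.008 -1.4 2.2 8.3; 0.04 -0.05 0.014 -0.008 -2.8 4.4 16.5; 0.04 -0.075 0.02 -0.008 -4.2 6.6 24.8; 0.04 -0.1 0.028 -0.008 -5.7 8.8 33; 0.04 -0.12 0.034 -0.008 -7.2 11 41; 0.04 -0.15 0.04 -0.008 -8.6 13.3 49.5; 0.04 -0.17 0.047 -0.008 -10 15.5 58; 0.04 -0.19 0.053 -0.008 -11.5 17.7 66.2; 0.04 -0.198 0.055 -0.008 -11.5 17.7 66.2; 0.04 -0.198 0.055 -0.008 -11.5 17.7 66.2; 0.04 -0.198 0.055 -0.008 -11.5 17.7 66.2; 0.04 -0.198 0.055 -0.008 -11.5 17.7 66.2",
)

```text
t: 4.8
eef_pos: [595.7, 241.7, 396.1]
orientation: [[-0.053, 0.998, -0.022], [0.939, 0.057, 0.34], [0.341, -0.003, -0.94]]
force: [0.0, 0.1, -0.0]
grip_width: 56.0
```

```bash
python3 - <<'E'
from pl import *
st=bot.read_state();print(st["t"],st["eef_pos"],st["q"].round(2),st["grip_width"])
plan(f(ch(0,290,60)),chR(1));plan(f(ch(0,290,29)),chR(1))
snap("wrist","w3");snap("top","t3");snap("scene","s3",(190,140,450,330),3)
E
```

```text
4.8 [595.65628162 241.74431277 396.0541138 ] [0.2  0.34 1.16 0.34 1.59 0.15] 55.95155994980735
shift [-0.0004  0.0011  0.0589] rv [-0.19  0.07  0.07] dist 0.059 ang 0.2
shift [-0.0003  0.0012  0.0899] rv [-0.19  0.07  0.07] dist 0.09 ang 0.2
```

View pics/w3.png

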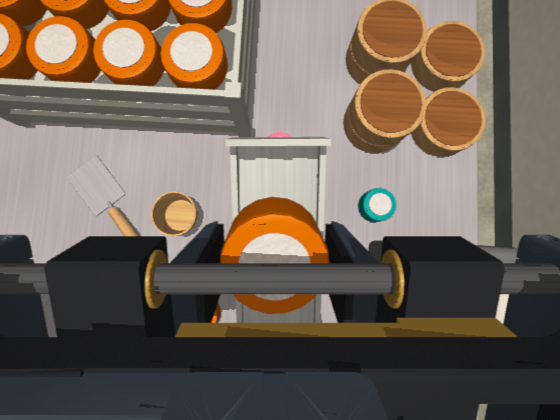

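View pics/s3.png

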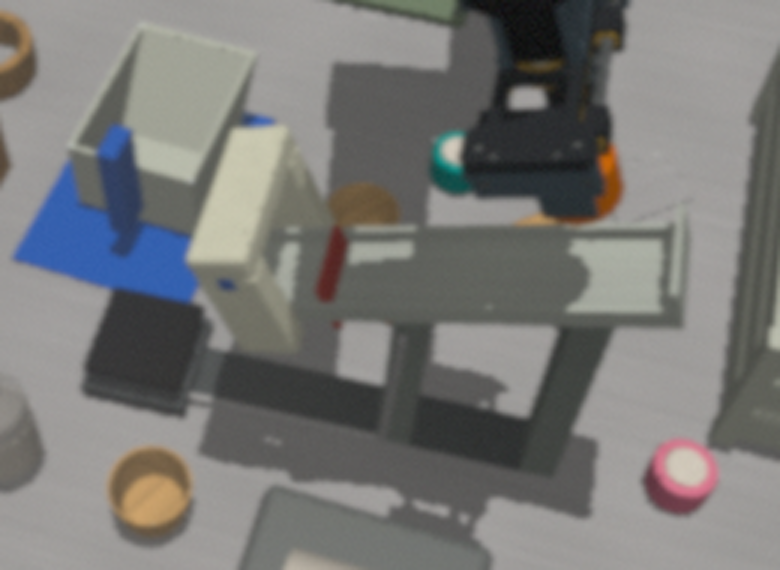

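```bash
python3 - <<'E'
from pl import *
for x in(-34,34):
  for d,h in((346,34),(346,0),(346,13),(300,13)):print(x,d,h,pj("wrist",f(ch(x,d,h))).round(1))
im=cv2.imread("pics/w3.png");cv2.imwrite("pics/z.png",cv2.resize(im[120:260,200:370],None,fx=4,fy=4,interpolation=cv2.INTER_CUBIC))
E
```

```text
-34 346 34 [229.2 142.3]
-34 346 0 [234.6 140.2]
-34 346 13 [232.7 140.9]
-34 300 13 [234.4 196.6]
34 346 34 [320.6 142.5]
34 346 0 [315.1 140.3]
34 346 13 [317. 141.]
34 300 13 [315.2 196.8]
```

View pics/z.png

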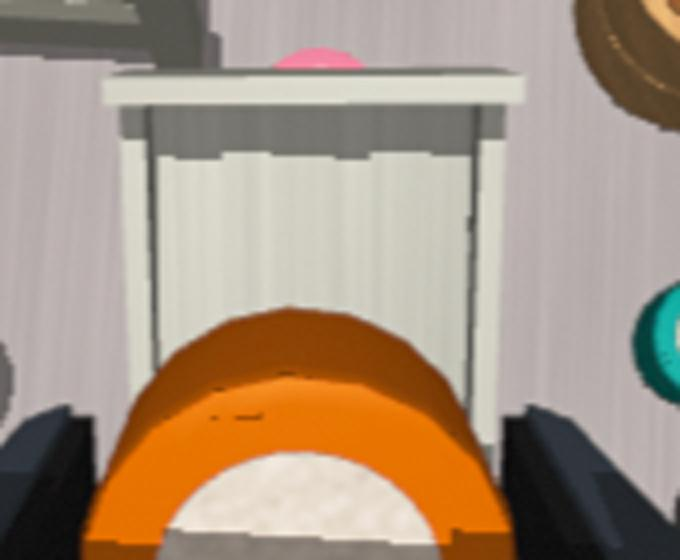

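servo_tool(
  commands="0.04 0 0.004 0.02 0 0 0; 0.04 0 0.004 0.045 0 0 0; 0.04 0 0.004 0.06 0 0 0; 0.04 0 0.004 0.07 0 0 0; 0.04 0 0.004 0.08 0 0 0; 0.04 0 0.004 0.085 0 0 0; 0.04 0 0.004 0.085 0 0 0",
)

```text
t: 5.65
eef_pos: [598.6, 270.5, 315.7]
orientation: [[-0.051, 0.998, -0.022], [0.939, 0.055, 0.34], [0.341, -0.003, -0.94]]
force: [0.3, -0.5, 0.1]
grip_width: 56.0
```

```bash
python3 - <<'E'
from pl import *
st=bot.read_state();print(st["t"],st["eef_pos"],st["force"],st["grip_width"])
snap("wrist","w4",(200,120,370,260),4)
plan(f(ch(3,290,29)),chR(1))
E
```

```text
5.65 [598.5845924  270.50999766 315.74433231] [ 0.26545301 -0.49525696  0.13040437] 55.966305429904196
shift [ 0.0001 -0.0009  0.0052] rv [-0.12  0.05 -0.04] dist 0.005 ang 0.1
```

View pics/w4.png

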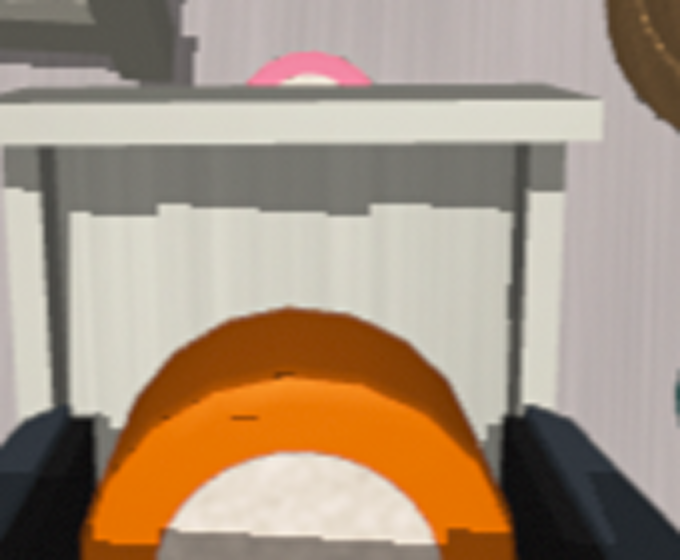

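servo_tool(
  commands="0.04 0 -0.001 0.003 0 0 0; 0.04 0 -0.001 0.004 0 0 0; 0.04 0 -0.001 0.004 0 0 0; 0.07 0 -0.001 0.004 0 0 0; 0.075 0 -0.001 0.004 0 0 0; 0.075 0 -0.001 0.004 0 0 0; 0.075 0 -0.001 0.004 0 0 0; 0.075 0 -0.001 0.004 0 0 0",
)

```text
t: 6.5
eef_pos: [597.7, 271.7, 312.4]
orientation: [[-0.051, 0.998, -0.021], [0.939, 0.055, 0.341], [0.341, -0.002, -0.94]]
force: [-0.4, 0.2, 0.3]
grip_width: 74.7
```

servo_tool(
  commands="0.075 0 -0.001 -0.02 0 0 0; 0.075 0 -0.001 -0.05 0 0 0; 0.075 0 -0.001 -0.08 0 0 0;0.075 0 -0.001 -0.1 0 0 0;0.075 0 -0.001 -0.1 0 0 0",
)

```text
t: 7.0
eef_pos: [599.7, 237.2, 409.7]
orientation: [[-0.052, 0.999, -0.015], [0.938, 0.054, 0.342], [0.342, 0.004, -0.94]]
force: [1.1, -0.6, 0.7]
grip_width: 74.8
```

```bash
python3 - <<'E'
from pl import *
st=bot.read_state();print(st["t"],st["eef_pos"],st["force"],st["grip_width"])
snap("top","t4",(120,110,400,320),2.8)
snap("scene","s4",(190,140,450,330),3)
R=yR(-np.sin(np.radians(20)),np.cos(np.radians(20)))
print(st["q"])
plan((479,119.5,170),R)
plan((450,170,390),R)
E
```

```text
7.0 [599.74838811 237.16973337 409.69312643] [ 1.09778809 -0.62034428  0.68429151] 74.8252772440965
[0.18717807 0.34487102 1.12364035 0.34579976 1.61791742 0.15850172]
shift [-0.1852 -0.1253  0.184 ] rv [  18.45  -13.93 -105.67] dist 0.29 ang 108.2
shift [-0.0613 -0.1522 -0.005 ] rv [  18.45  -13.93 -105.67] dist 0.164 ang 108.2
```

View pics/s4.png

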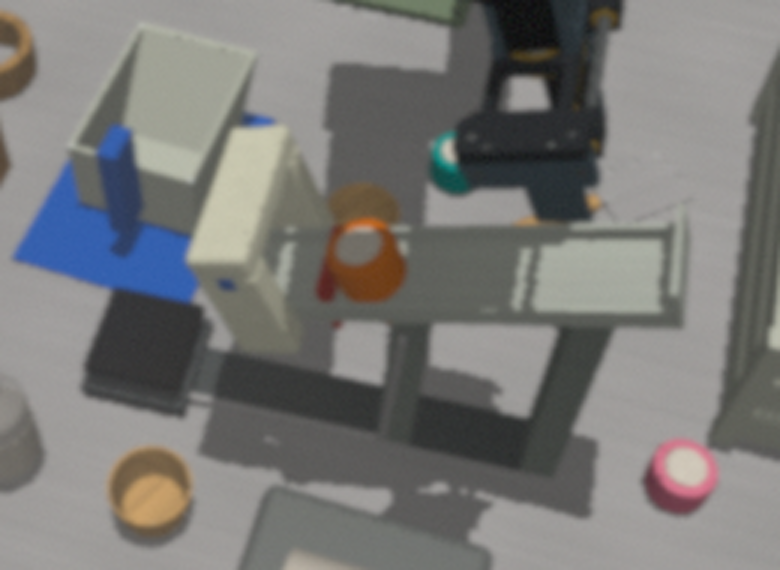

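View pics/t4.png

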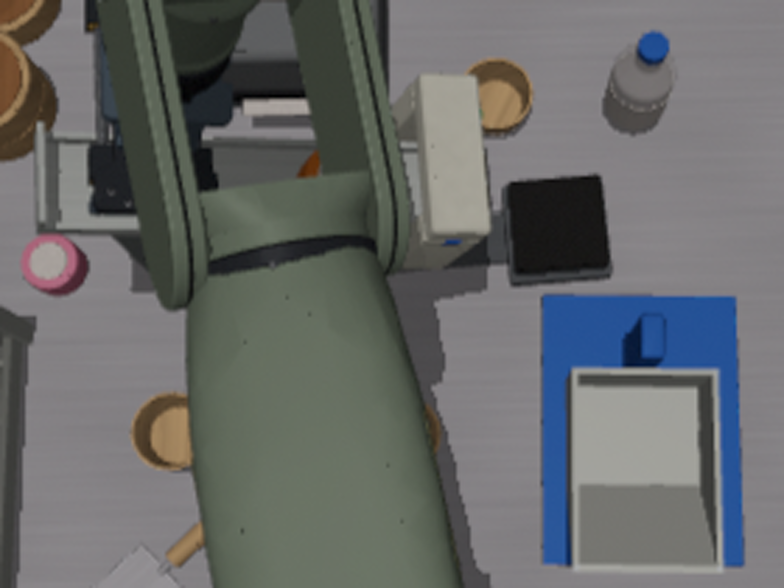

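servo_tool(
  commands="0.07 0 -0.01 -0.005 1.4 -1.1 -8.1; 0.07 -0.01 -0.03 -0.005 2.8 -2.1 -16.3; 0.07 -0.015 -0.05 -0.005 4.3 -3.2 -24.4; 0.07 -0.02 -0.07 -0.005 5.7 -4.3 -32.5; 0.07 -0.03 -0.09 -0.005 7.1 -5.4 -40.6; 0.07 -0.04 -0.11 -0.005 8.5 -6.4 -48.8; 0.07 -0.05 -0.13 -0.005 9.9 -7.5 -56.9; 0.07 -0.06 -0.152 -0.005 11.4 -8.6 -65; 0.07 -0.061 -0.152 -0.005 12.8 -9.6 -73.2; 0.07 -0.061 -0.152 -0.005 14.2 -10.7 -81.3; 0.07 -0.061 -0.152 -0.005 15.6 -11.8 -89.4; 0.07 -0.061 -0.152 -0.005 17 -12.9 -97.5",
)

```text
t: 8.3
eef_pos: [449.6, 170.5, 388.6]
orientation: [[-0.977, -0.211, -0.026], [-0.212, 0.977, 0.017], [0.022, 0.022, -1.0]]
force: [-0.5, -0.1, -0.4]
grip_width: 70.0
```

```bash
python3 - <<'E'
from pl import *
st=bot.read_state();print(st["t"],st["eef_pos"],st["q"])
R=yR(-np.sin(np.radians(20)),np.cos(np.radians(20)))
plan((479,119.5,160),R)
E
```

```text
8.3 [449.56948285 170.53886465 388.62003236] [ 0.3221875   0.11738476  1.4287374   0.0243935   1.61507545 -1.46106487]
shift [-0.023  -0.0611  0.2269] rv [ 1.35 -1.18 -7.78] dist 0.236 ang 8.0
```

servo_tool(
  commands="0.07 -0.023 -0.03 0.03 1.4 -1.2 -7.8; 0.07 -0.023 -0.061 0.07 1.4 -1.2 -7.8; 0.07 -0.023 -0.061 0.12 1.4 -1.2 -7.8; 0.07 -0.023 -0.061 0.17 1.4 -1.2 -7.8; 0.07 -0.023 -0.061 0.21 1.4 -1.2 -7.8; 0.07 -0.023 -0.061 0.227 1.4 -1.2 -7.8; 0.07 -0.023 -0.061 0.227 1.4 -1.2 -7.8; 0.07 -0.023 -0.061 0.227 1.4 -1.2 -7.8",
)

```text
t: 9.1
eef_pos: [479.5, 119.8, 161.4]
orientation: [[-0.942, -0.337, 0.002], [-0.337, 0.942, 0.001], [-0.002, 0.0, -1.0]]
force: [0.2, -0.6, 0.3]
grip_width: 70.0
```

```bash
python3 - <<'E'
from pl import *
st=bot.read_state();print(st["t"],st["eef_pos"],st["q"])
R=yR(-np.sin(np.radians(20)),np.cos(np.radians(20)))
plan((479,119.5,28),R)
snap("wrist","w5")
E
```

```text
9.1 [479.50137018 119.80702055 161.41233025] [ 2.21328818e-01  2.45171667e-01  1.84351037e+00  4.30819441e-04
  1.05100301e+00 -1.69292427e+00]
shift [ 8.000e-04 -1.000e-04  1.334e-01] rv [ 0.01  0.11 -0.33] dist 0.133 ang 0.4
```

View pics/w5.png

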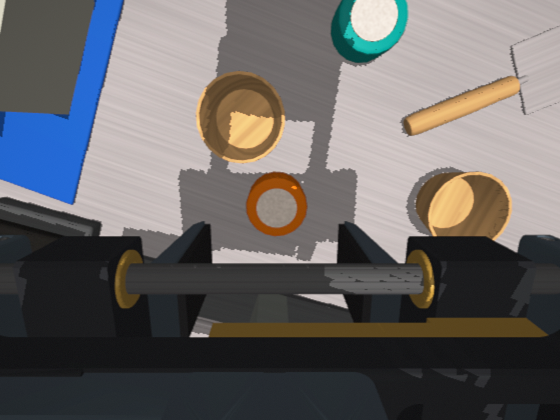

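```bash
python3 - <<'E'
from pl import *
a=px("wrist",277,208,40);print(a)
R=yR(-np.sin(np.radians(20)),np.cos(np.radians(20)))
plan((a[0],a[1],28),R)
E
```

```text
[484.0569267  123.38726823  40.        ]
shift [-0.0042  0.002   0.1344] rv [-0.01  0.24 -0.34] dist 0.134 ang 0.4
```

servo_tool(
  commands="0.07 -0.003 0.002 0.04 0 0 0; 0.07 -0.003 0.002 0.08 0 0 0; 0.07 -0.003 0.002 0.11 0 0 0; 0.07 -0.003 0.002 0.125 0 0 0; 0.07 -0.003 0.002 0.133 0 0 0; 0.07 -0.003 0.002 0.133 0 0 0; 0.04 -0.003 0.002 0.133 0 0 0; 0.04 -0.003 0.002 0.133 0 0 0; 0.04 -0.003 0.002 0.133 0 0 0; 0.04 -0.003 0.002 0.133 0 0 0; 0.04 -0.003 0.002 0.133 0 0 0",
)

```text
t: 10.25
eef_pos: [483.4, 122.8, 30.1]
orientation: [[-0.942, -0.336, 0.006], [-0.336, 0.942, 0.002], [-0.006, -0.0, -1.0]]
force: [-1.0, 0.2, 6.6]
grip_width: 55.9
```

servo_tool(
  commands="0.04 0 0 -0.03 0 0 0; 0.04 0 0 -0.08 0 0 0; 0.04 0.02 0 -0.13 0 0 0; 0.04 0.05 0.02 -0.18 0 0 0; 0.04 0.06 0.06 -0.23 0 0 0; 0.04 0.06 0.1 -0.28 0 0 0; 0.04 0.06 0.13 -0.33 0 0 0; 0.04 0.06 0.15 -0.37 0 0 0; 0.04 0.06 0.15 -0.37 0 0 0; 0.04 0.06 0.15 -0.37 0 0 0",
)

```text
t: 11.25
eef_pos: [374.8, 246.1, 403.9]
orientation: [[-0.941, -0.339, 0.012], [-0.339, 0.941, 0.008], [-0.014, 0.003, -1.0]]
force: [0.7, 0.4, -1.5]
grip_width: 55.7
```

```bash
python3 - <<'E'
from pl import *
st=bot.read_state();print(st["t"],st["eef_pos"],st["q"].round(2),st["grip_width"])
plan(f(ch(2,290,120)),chR(1))
snap("wrist","w6")
E
```

```text
11.25 [374.84255644 246.08582218 403.92378421] [ 0.56  0.04  1.47  0.    1.61 -1.36] 55.711326205380416
shift [-0.2086 -0.0806  0.0096] rv [-17.74  14.21 105.62] dist 0.224 ang 108.0
```

View pics/w6.png

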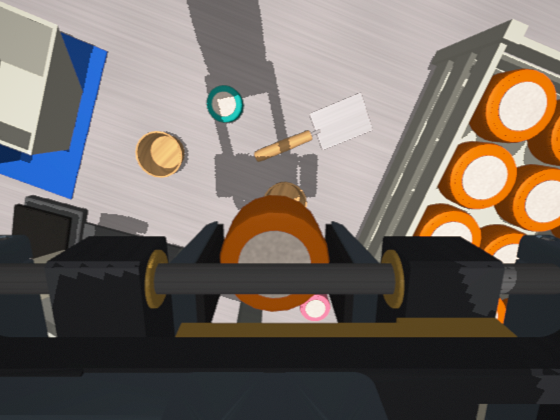

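servo_tool(
  commands="0.04 -0.02 -0.01 0 -1.4 1.1 8.1; 0.04 -0.04 -0.02 0.003 -2.7 2.2 16.2; 0.04 -0.06 -0.03 0.004 -4.1 3.3 24.4; 0.04 -0.08 -0.04 0.006 -5.5 4.4 32.5; 0.04 -0.1 -0.045 0.008 -6.8 5.5 40.6; 0.04 -0.12 -0.05 0.009 -8.2 6.6 48.7; 0.04 -0.14 -0.06 0.009 -9.5 7.6 56.8; 0.04 -0.16 -0.065 0.009 -10.9 8.7 65; 0.04 -0.18 -0.07 0.009 -12.3 9.8 73.1; 0.04 -0.2 -0.08 0.009 -13.6 10.9 81.2; 0.04 -0.208 -0.08 0.009 -15 12 89.3; 0.04 -0.208 -0.08 0.009 -16.4 13.1 97.4",
)

```text
t: 12.5
eef_pos: [598.3, 236.4, 386.6]
orientation: [[-0.179, 0.983, -0.051], [0.931, 0.186, 0.314], [0.318, 0.009, -0.948]]
force: [-0.6, 0.2, -0.3]
grip_width: 55.6
```

```bash
python3 - <<'E'
from pl import *
st=bot.read_state();print(st["t"],st["eef_pos"],st["q"].round(2),st["grip_width"])
plan(f(ch(2,290,60)),chR(1))
plan(f(ch(2,290,31)),chR(1))
E
```

```text
12.5 [598.29607669 236.42346245 386.55426124] [0.2  0.37 1.14 0.32 1.62 0.03] 55.57832564072337
shift [0.009  0.0034 0.0515] rv [-2.02  1.43  7.3 ] dist 0.052 ang 7.7
shift [0.0096 0.0045 0.0805] rv [-2.02  1.43  7.3 ] dist 0.081 ang 7.7
```

servo_tool(
  commands="0.04 0.009 0.003 0.02 -2 1.4 7.3; 0.04 0.009 0.003 0.04 -2 1.4 7.3; 0.04 0.009 0.004 0.055 -2 1.4 7.3; 0.04 0.009 0.004 0.066 -2 1.4 7.3; 0.04 0.009 0.004 0.072 -2 1.4 7.3; 0.04 0.009 0.004 0.075 -2 1.4 7.3; 0.04 0.009 0.004 0.075 -2 1.4 7.3",
)

```text
t: 13.2
eef_pos: [595.9, 270.4, 321.9]
orientation: [[-0.061, 0.998, -0.016], [0.938, 0.063, 0.342], [0.342, 0.006, -0.94]]
force: [-0.5, -0.6, -0.1]
grip_width: 55.7
```

```bash
python3 - <<'E'
from pl import *
st=bot.read_state();print(st["t"],st["eef_pos"],st["force"],st["grip_width"])
snap("wrist","w7",(200,120,370,260),4)
plan(f(ch(2,290,29)),chR(1))
E
```

```text
13.2 [595.89837217 270.44784792 321.86069675] [-0.54621576 -0.58052028 -0.05933582] 55.729148885293014
shift [-0.0022  0.0008  0.0109] rv [ 0.21 -0.02  0.56] dist 0.011 ang 0.6
```

View pics/w7.png

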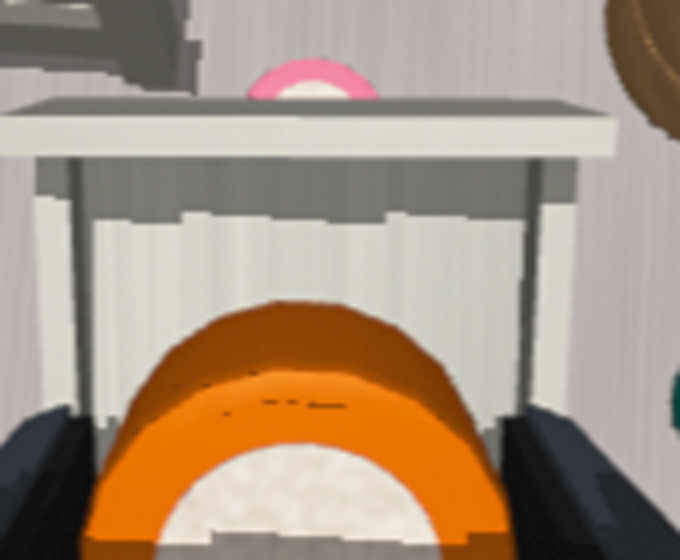

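servo_tool(
  commands="0.04 -0.001 0.002 0.005 0 0 0.5; 0.04 -0.001 0.002 0.009 0 0 0.5; 0.04 -0.001 0.002 0.009 0 0 0.5; 0.075 -0.001 0.002 0.009 0 0 0.5; 0.075 -0.001 0.002 0.009 0 0 0.5; 0.075 -0.001 0.002 0.009 0 0 0.5; 0.075 -0.001 0.002 0.009 0 0 0.5; 0.075 -0.001 0.002 0.009 0 0 0.5",
)

```text
t: 14.05
eef_pos: [597.8, 272.9, 313.4]
orientation: [[-0.053, 0.998, -0.016], [0.938, 0.055, 0.342], [0.342, 0.003, -0.94]]
force: [0.3, -0.1, 0.4]
grip_width: 74.8
```

servo_tool(
  commands="0.075 0 0.002 -0.02 0 0 0; 0.075 0 0.002 -0.05 0 0 0; 0.075 0 0.002 -0.08 0 0 0;0.075 0 0.002 -0.1 0 0 0;0.075 0 0.002 -0.12 0 0 0;0.075 0 -0.03 -0.15 0 0 0;0.075 0 -0.07 -0.16 0 0 0;0.075 0 -0.12 -0.16 0 0 0;0.075 0 -0.16 -0.16 0 0 0;0.075 0 -0.2 -0.16 0 0 0;0.075 0 -0.2 -0.16 0 0 0",
)

```text
t: 15.15
eef_pos: [396.1, 206.9, 465.0]
orientation: [[-0.055, 0.998, -0.014], [0.938, 0.057, 0.343], [0.343, 0.006, -0.939]]
force: [0.9, -0.3, 0.0]
grip_width: 75.2
```

```bash
python3 - <<'E'
from pl import *
st=bot.read_state();print(st["t"],st["eef_pos"],st["q"],st["force"],st["grip_width"])
snap("top","t8",(120,90,400,330),2.8)
snap("scene","s8",(190,140,450,330),3)
E
```

```text
15.15 [396.12503115 206.86611789 465.04533838] [ 0.20621735 -0.00726534  1.42682246  0.34656656  1.65653534  0.18990208] [ 0.93072764 -0.28744154  0.01307944] 75.1639556964231
```

View pics/s8.png

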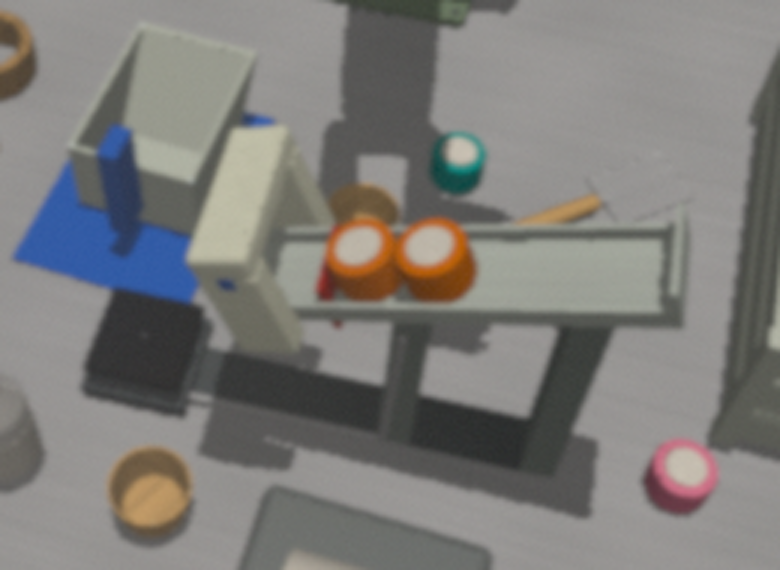

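View pics/t8.png

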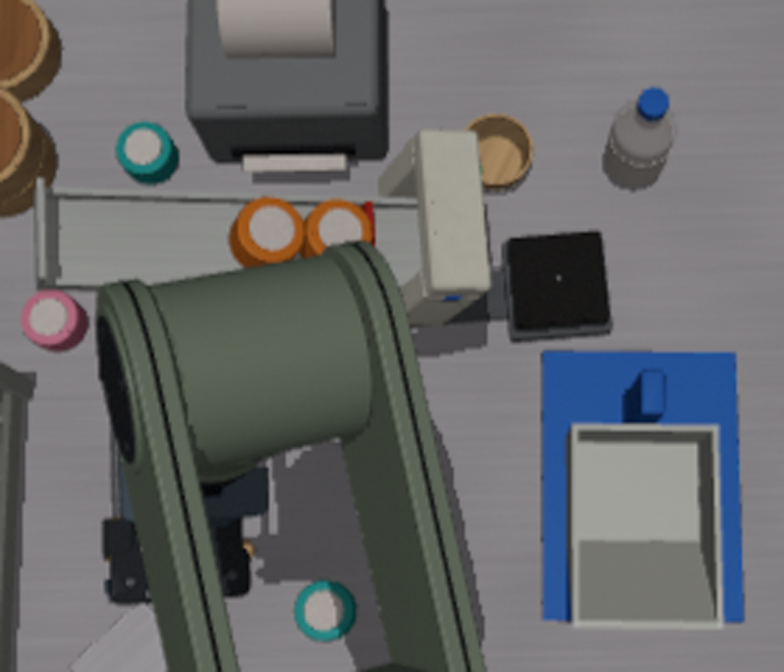

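```bash
cat > kin.py <<'E'
import numpy as np
from scipy.spatial.transform import Rotation as Ro
from scipy.optimize import least_squares
def Rz(a):return Ro.from_euler('z',a).as_matrix()
def Ry(a):return Ro.from_euler('y',a).as_matrix()
def fk(q,L):
    a1,d1,l2,e3,l3,d6=L
    R1=Rz(q[0]);R2=R1@Ry(q[1]);R3=R2@Ry(q[2])
    p=R1@[a1,0,d1]+R2@[0,0,l2]+R3@[e3,0,l3]
    R=R3@Rz(q[3])@Ry(q[4])@Rz(q[5]+np.pi/2)
    return p+R@[0,0,d6],R
E
python3 - <<'E'
from kin import *
D=[([1.31402498,.320308860,1.56569568,0,1.25740413,-.0200119776],[134.757,558.474,224.104]),
([.406618517,.292560167,1.75003625,.000675,1.10070551,-.813708],[482.264,220.405,170.323]),
([.18717807,.34487102,1.12364035,.34579976,1.61791742,.15850172],[599.748,237.170,409.693]),
([.3221875,.11738476,1.4287374,.0243935,1.61507545,-1.46106487],[449.569,170.539,388.62]),
([.221328818,.245171667,1.84351037,.00043,1.05100301,-1.69292427],[479.501,119.807,161.412]),
([.20621735,-.00726534,1.42682246,.34656656,1.65653534,.18990208],[396.125,206.866,465.045])]
print(fk(D[2][0],[0]*6)[1].round(3));print(fk(D[5][0],[0]*6)[1].round(3))
r=lambda L:np.concatenate([fk(q,L)[0]-p for q,p in D])
s=least_squares(r,[0,300,400,0,400,200],x_scale=100);print(s.x,np.abs(s.fun).max())
L=s.x
np.save("L.npy",s.x)
E
```

```text
[[-0.052  0.999 -0.015]
 [ 0.938  0.054  0.342]
 [ 0.342  0.004 -0.94 ]]
[[-0.055  0.998 -0.014]
 [ 0.938  0.057  0.343]
 [ 0.343  0.006 -0.939]]
[  2.18161686 172.09741288 591.45893196  23.3834626  413.95514918
 359.04784891] 11.115372110953246
```

```bash
python3 - <<'E'
from h import *
snap("top","t9",(300,150,540,330),3.2)
snap("scene","s9",(20,110,320,330),2.6)
E
```

```text
(no output)
```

View pics/t9.png

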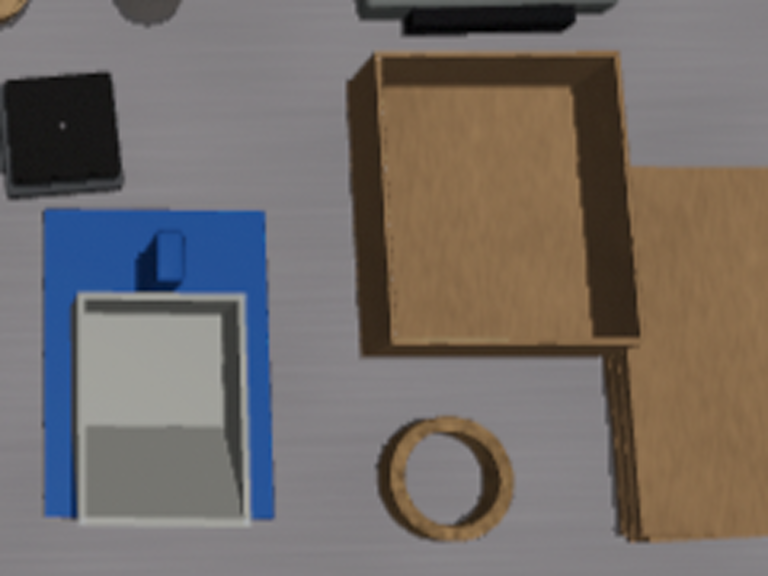

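View pics/s9.png

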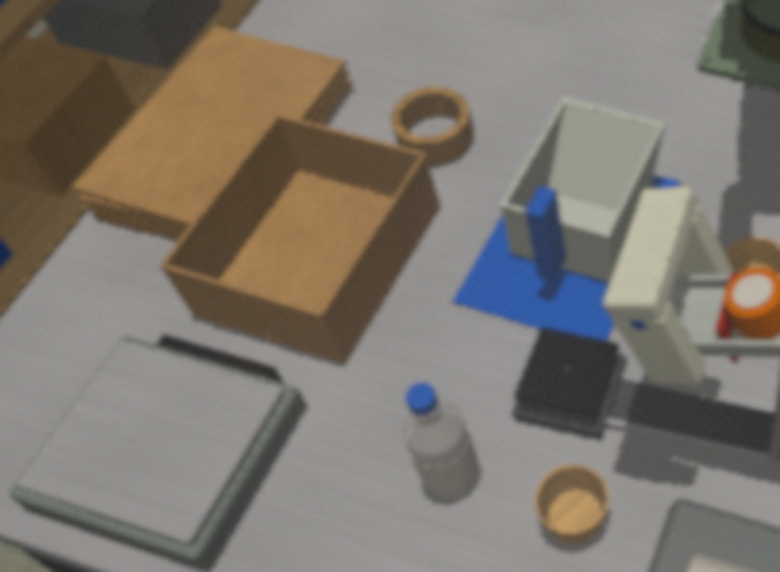

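```bash
python3 - <<'E'
from h import *
w=lambda a,b,z:px("top",300+a/3.2,150+b/3.2,z)
P=lambda nm,l,z:[print(nm,a,w(*a,z).round(1)) for a in l]
P("carton",[(375,53),(620,52),(638,343),(389,345)],100)
P("mat",[(44,211),(264,211),(273,520),(45,518)],4)
P("tub",[(76,295),(245,294),(250,524),(79,524)],94)
P("fin",[(157,232),(185,232),(184,280),(156,280)],154)
P("tape",[(449,478)],45);P("padtop",[(62,126)],50)
P("bottle",[(155,0)],0)
E
```

```text
carton (375, 53) [ 659.  -338.2  100. ]
carton (620, 52) [ 655.4 -537.4  100. ]
carton (638, 343) [ 418.5 -525.5  100. ]
carton (389, 345) [ 421.3 -330.8  100. ]
mat (44, 211) [553.3 -70.3   4. ]
mat (264, 211) [ 549.1 -258.8    4. ]
mat (273, 520) [ 289.8 -250.     4. ]
mat (45, 518) [295.6 -62.5   4. ]
tub (76, 295) [467.  -88.1  94. ]
tub (245, 294) [ 464.8 -221.8   94. ]
tub (250, 524) [ 286.9 -214.9   94. ]
tub (79, 524) [289.8 -83.8  94. ]
fin (157, 232) [ 505.1 -146.8  154. ]
fin (185, 232) [ 504.6 -168.1  154. ]
fin (184, 280) [ 467.8 -165.4  154. ]
fin (156, 280) [ 468.3 -144.3  154. ]
tape (449, 478) [ 319.5 -385.4   45. ]
padtop (62, 126) [616.3 -85.1  50. ]
bottle (155, 0) [ 742.3 -175.1    0. ]
```

```bash
cat >> kin.py <<'E'
L=np.load("L.npy")
LO=np.array([-3.11,-.84,.21,-1.34,.05,-2.56]);HI=np.array([3.11,2.01,2.61,4.49,2.63,2.56])
def ik(p,R,q0,n=1):
    best=None;rng=np.random.default_rng(0)
    for i in range(n):
        s0=np.clip(np.array(q0)+(rng.normal(0,.7,6) if i else 0),LO+1e-3,HI-1e-3)
        def r(q):
            P,A=fk(q,L);return np.r_[(P-p)/100,Ro.from_matrix(A.T@R).as_rotvec()*3]
        s=least_squares(r,s0,bounds=(LO,HI))
        if best is None or s.cost<best.cost-1e-6:best=s
        if best.cost<1e-4:break
    return best.x,best.cost
def tubpose(o,head,tip):
    "tub rotation: heading deg, tipped forward deg"
    h,t=np.radians(head),np.radians(tip)
    return Rz(h)@Ry(t)
def tool_from_tub(Rt):  # tool x=tub x, y=-tub y, z=-tub z
    return np.c_[Rt[:,0],-Rt[:,1],-Rt[:,2]]
E
python3 - <<'E'
from kin import *
# pad pose
Rt=tubpose(0,93.15,0);print(tool_from_tub(Rt).round(2))
o=np.array([616.5,-85,50]);tcp=o+Rt@[-70,0,122]
print("pad",tcp,*ik(tcp,tool_from_tub(Rt),[-.2,.5,1.7,0,1,-.2],20))
q0=[-.6,.5,1.2,1.2,1.2,1.5]
for head in (120,150,170,180,190,200,210,220,230,240,250,260,270):
  for tip in(85,100):
    Rt=tubpose(0,head,tip);h=np.radians(head)
    edge=np.array([538.5,-433,125])-50*np.array([np.cos(h),np.sin(h),0])
    tcp=edge+Rt@(np.array([-70,0,122])-[130,0,90])
    q,c=ik(tcp,tool_from_tub(Rt),q0,25);print(head,tip,tcp.round(),q.round(2),round(c,4))
E
```

```text
[[-0.05  1.   -0.  ]
 [ 1.    0.05 -0.  ]
 [ 0.   -0.   -1.  ]]
pad [ 620.34651259 -154.89423682  172.        ] [-2.44686750e-01  4.55282227e-01  1.48754712e+00 -8.92371902e-17
  1.19876331e+00 -2.99664621e-01] 3.0210735755640944e-28
120 85 [ 556. -464.  327.] [-0.39  0.37  2.23  3.91  1.07  1.2 ] 0.0
120 100 [ 530. -419.  316.] [-0.31  0.58  2.4   3.87  1.62  1.46] 0.0
150 85 [ 569. -451.  327.] [-0.81  0.33  2.3   2.8   1.    1.73] 0.0
150 100 [ 524. -425.  316.] [-0.85  0.57  2.49  2.82  1.68  1.59] 0.0
170 85 [ 574. -439.  327.] [-1.04  0.4   2.17  2.15  1.13  2.05] 0.0
170 100 [ 523. -430.  316.] [-1.13  0.59  2.31  2.21  1.61  1.76] 0.0
180 85 [ 574. -433.  327.] [-1.11  0.45  2.06  1.9   1.23  2.17] 0.0
180 100 [ 522. -433.  316.] [-1.2   0.62  2.18  1.98  1.61  1.89] 0.0
190 85 [ 574. -427.  327.] [-1.15  0.5   1.94  1.71  1.34  2.27] 0.0
190 100 [ 523. -436.  316.] [-1.23  0.67  2.03  1.79  1.66  2.02] 0.0
200 85 [ 572. -421.  327.] [-1.16  0.57  1.8   1.55  1.47  2.35] 0.0
200 100 [ 523. -439.  316.] [-1.24  0.72  1.86  1.65  1.73  2.14] 0.0
210 85 [ 569. -415.  327.] [-1.1
[... 263 characters left out ...]
6.  327.] [-1.12  0.77  1.35  1.27  1.88  2.53] 0.0
230 100 [ 528. -445.  316.] [-1.17  0.91  1.34  1.4   2.05  2.46] 0.0
240 85 [ 556. -402.  327.] [-1.08  0.85  1.19  1.21  2.02  2.56] 0.0004
240 100 [ 530. -447.  316.] [-1.13  0.99  1.16  1.38  2.17  2.56] 0.0001
250 85 [ 551. -400.  327.] [-1.05  0.91  1.06  1.17  2.15  2.56] 0.0082
250 100 [ 533. -448.  316.] [-1.09  1.04  1.04  1.35  2.28  2.56] 0.0292
260 85 [ 545. -398.  327.] [-1.01  0.97  0.93  1.13  2.29  2.56] 0.024
260 100 [ 536. -449.  316.] [-1.05  1.09  0.94  1.31  2.38  2.56] 0.1058
270 85 [ 538. -397.  327.] [-0.96  1.03  0.8   1.1   2.42  2.56] 0.0439
270 100 [ 538. -449.  316.] [-1.    1.13  0.83  1.27  2.49  2.56] 0.2163
```

```bash
cat > scan.py <<'E'
from kin import *
def tool_b(Rt): return np.c_[-Rt[:,0],Rt[:,1],-Rt[:,2]]
def run(mode,head,inset=50,zed=130,zup=260,verbose=False,tips=range(0,101,5),C=(538.5,-433)):
    tl=tool_from_tub if mode=='a' else tool_b
    h=np.radians(head);u=np.array([np.cos(h),np.sin(h),0])
    out=[];q=None;mx=0;bad=None
    for tip in tips:
        Rt=tubpose(0,head,tip)
        edge=np.array([C[0],C[1],zed])-inset*u
        edge[2]=max(zed, zed+60*np.cos(np.radians(min(tip,90))))
        tcp=edge+Rt@(np.array([-70,0,122])-[130,0,90]);R=tl(Rt)
        if q is None:
            psi=np.arctan2(R[1,1],R[0,1]);az=np.arctan2(tcp[1],tcp[0]);q6=az-psi
            q6=(q6+np.pi)%(2*np.pi)-np.pi
            q,c=ik(tcp,R,[az,.4,1.5,0,1.2,q6],1)
        else:
            qn,c=ik(tcp,R,q,1);mx=max(mx,np.abs(qn-q).max());q=qn
        if c>1e-3 and bad is None:bad=(tip,round(c,3))
        out.append((tip,tcp.round(),q.round(2)))
    return mx,bad,out
E
python3 - <<'E'
from scan import *
for mode,hs in(('b',range(140,290,10)),('a',range(20,130,10))):
    for h in hs:
        mx,bad,o=run(mode,h);print(mode,h,round(mx,2),bad,o[0][2],o[-1][2])
E
```

```text
b 140 0.52 (0, np.float64(0.016)) [-0.68  1.04  0.21 -0.    1.84  1.59] [-0.65 -0.03  2.03 -0.98  0.05  2.56]
b 150 0.8 (0, np.float64(0.014)) [-0.64  1.04  0.21 -0.    1.85  1.46] [-0.85  0.56  2.49  2.82  1.66 -1.54]
b 160 0.41 (0, np.float64(0.007)) [-0.59  1.04  0.21 -0.    1.86  1.33] [-1.01  0.57  2.42  2.49  1.62 -1.47]
b 170 0.28 None [-0.55  1.04  0.21  0.    1.88  1.2 ] [-1.13  0.58  2.31  2.21  1.6  -1.37]
b 180 0.21 None [-0.5   0.98  0.35 -0.    1.82  1.07] [-1.2   0.61  2.17  1.98  1.61 -1.24]
b 190 0.16 None [-0.46  0.89  0.53  0.    1.72  0.94] [-1.23  0.66  2.02  1.79  1.66 -1.11]
b 200 0.13 None [-0.42  0.82  0.69 -0.    1.64  0.8 ] [-1.24  0.71  1.86  1.65  1.73 -0.99]
b 210 0.1 None [-0.39  0.74  0.84  0.    1.56  0.66] [-1.23  0.77  1.69  1.54  1.82 -0.88]
b 220 0.09 None [-0.36  0.67  0.98 -0.    1.49  0.52] [-1.21  0.84  1.52  1.46  1.93 -0.78]
b 230 0.09 None [-0.33  0.59  1.12 -0.    1.43  0.37] [-1.17  0.91  1.34  1.41  2.05 -0.67]
b 240 0.09 None [-0.32  0.52  1.25  0.    1.37  0.21] [-1.13  0.98  1.15  1.38  2.18 -0.57]
b 250 0.09 None [-0.31  0.45  1.37  
[... 862 characters left out ...]
] [-0.14  0.84  1.44 -1.34  1.95  0.74]
a 70 0.1 (80, np.float64(0.002)) [-0.97  0.72  0.87  0.    1.54 -0.63] [-0.1   0.77  1.55 -1.34  1.85  0.79]
a 80 0.12 (75, np.float64(0.013)) [-0.94  0.8   0.72  0.    1.62 -0.77] [-0.07  0.69  1.64 -1.34  1.76  0.81]
a 90 0.15 (70, np.float64(0.017)) [-0.9   0.88  0.57 -0.    1.7  -0.9 ] [-0.04  0.62  1.71 -1.34  1.66  0.79]
a 100 0.19 (65, np.float64(0.007)) [-0.86  0.96  0.39 -0.    1.79 -1.04] [-0.03  0.52  1.77 -1.34  1.53  0.72]
a 110 0.26 (65, np.float64(0.023)) [-0.82  1.04  0.21 -0.    1.89 -1.17] [-0.06  0.38  1.81 -1.34  1.33  0.55]
a 120 0.35 (0, np.float64(0.005)) [-0.77  1.04  0.21 -0.    1.86 -1.3 ] [-0.22  0.15  1.9  -1.34  0.88  0.23]
```

```bash
python3 - <<'E'
from pl import *
from kin import *
R=tool_from_tub(tubpose(0,178.2,0))
plan((486.5,-156,320),R)
E
```

```text
shift [-0.3941  0.0645  0.0087] rv [ 15.   -16.03 -84.11] dist 0.399 ang 86.9
```

servo_tool(
  commands="0.06 -0.035 0.006 0 1.4 -1.5 -7.6; 0.06 -0.07 0.012 0 2.7 -2.9 -15.3; 0.06 -0.105 0.018 0 4.1 -4.4 -22.9; 0.06 -0.14 0.024 0 5.5 -5.8 -30.6; 0.06 -0.18 0.03 0 6.8 -7.3 -38.2; 0.06 -0.215 0.035 0 8.2 -8.7 -45.9; 0.06 -0.25 0.04 0 9.5 -10.2 -53.5; 0.06 -0.285 0.047 0 10.9 -11.7 -61.2; 0.06 -0.32 0.053 0 12.3 -13.1 -68.8; 0.06 -0.355 0.058 0 13.6 -14.6 -76.5; 0.06 -0.394 0.064 0.008 15 -16 -84.1; 0.06 -0.394 0.064 0.008 15 -16 -84.1",
  force=60,
)

```text
t: 16.55
eef_pos: [485.3, -159.0, 316.8]
orientation: [[-0.999, 0.033, -0.007], [0.033, 0.999, 0.001], [0.007, 0.001, -1.0]]
force: [0.5, 0.3, -0.3]
grip_width: 60.0
```

```bash
python3 - <<'E'
from pl import *
from kin import *
st=bot.read_state();print(st["t"],st["eef_pos"],st["q"].round(2))
R=tool_from_tub(tubpose(0,178.2,0))
plan((486.5,-156,200),R)
for y in(-11,11):print(pj("wrist",(485.9,-156+y,154)),pj("wrist",(466,-156+y,154)))
snap("wrist","w10")
E
```

```text
16.55 [ 485.33442812 -158.9668034   316.76661307] [-0.34  0.18  1.53 -0.    1.44 -1.88]
shift [-0.0019  0.0029  0.1168] rv [ 0.06 -0.4  -0.1 ] dist 0.117 ang 0.4
[266.52985586 195.71372402] [265.76510469 176.31867592]
[288.12447252 195.00851488] [287.67531548 175.59476865]
```

View pics/w10.png

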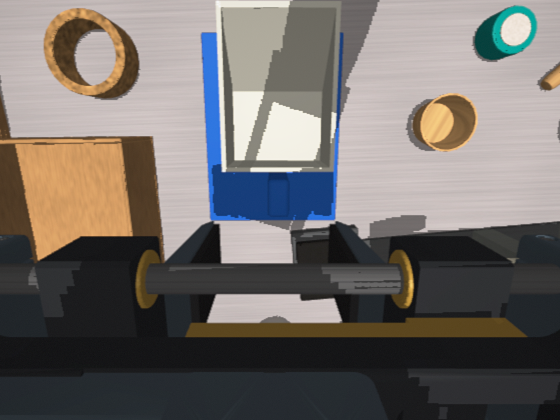

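servo_tool(
  commands="0.06 -0.002 0.003 0.04 0 -0.4 0; 0.06 -0.002 0.003 0.09 0 -0.4 0; 0.06 -0.002 0.003 0.13 0 -0.4 0; 0.06 -0.002 0.003 0.16 0 -0.4 0; 0.06 -0.002 0.003 0.18 0 -0.4 0; 0.06 -0.002 0.003 0.191 0 -0.4 0; 0.06 -0.002 0.003 0.191 0 -0.4 0; 0.015 -0.002 0.003 0.191 0 -0.4 0; 0.015 -0.002 0.003 0.191 0 -0.4 0; 0.015 -0.002 0.003 0.191 0 -0.4 0; 0.015 -0.002 0.003 0.191 0 -0.4 0; 0.015 -0.002 0.003 0.191 0 -0.4 0",
)

```text
t: 17.8
eef_pos: [487.4, -153.3, 130.3]
orientation: [[-0.999, 0.031, 0.007], [0.031, 1.0, -0.0], [-0.007, 0.0, -1.0]]
force: [0.2, 0.3, 0.2]
grip_width: 22.6
```

servo_tool(
  commands="0.015 0 0 -0.01 0 0 0; 0.015 0 0 -0.02 0 0 0; 0.015 0 0 -0.03 0 0 0; 0.015 0 0 -0.05 0 0 0; 0.015 0 0 -0.07 0 0 0; 0.015 0 0 -0.09 0 0 0; 0.015 0 0 -0.11 0 0 0; 0.015 0 0 -0.13 0 0 0; 0.015 0 0 -0.13 0 0 0",
)

```text
t: 18.7
eef_pos: [487.8, -153.7, 263.3]
orientation: [[-0.999, 0.031, 0.013], [0.031, 1.0, -0.002], [-0.013, -0.002, -1.0]]
force: [0.8, -0.2, -1.0]
grip_width: 21.6
```

```bash
python3 - <<'E'
from pl import *
from kin import *
st=bot.read_state();print(st["t"],st["eef_pos"],st["q"].round(2),st["force"],st["grip_width"])
snap("wrist","w11");snap("scene","s11")
PO=(616.5,-85,.055)
hd=93.15;Rt=tubpose(0,hd,0);R=tool_from_tub(Rt)
for back,z in((120,105),(0,60),(0,34)):
    o=S(*PO)((0,-back,z));t=o+Rt@[-70,0,122];print(t);plan(t,R)
E
```

```text
18.7 [ 487.84660012 -153.69369939  263.33326392] [-0.33  0.19  1.65  0.    1.29 -1.87] [ 0.76975603 -0.18151694 -0.9910301 ] 21.578268389635934
[ 626.9431856  -274.71278257  227.        ]
shift [-0.1442 -0.1172  0.034 ] rv [ 0.31  0.32 85.07] dist 0.189 ang 85.1
[ 620.34651259 -154.89423682  182.        ]
shift [-0.1336  0.0024  0.0789] rv [ 0.31  0.32 85.07] dist 0.155 ang 85.1
[ 620.34651259 -154.89423682  156.        ]
shift [-0.1334  0.0024  0.1049] rv [ 0.31  0.32 85.07] dist 0.17 ang 85.1
```

View pics/w11.png

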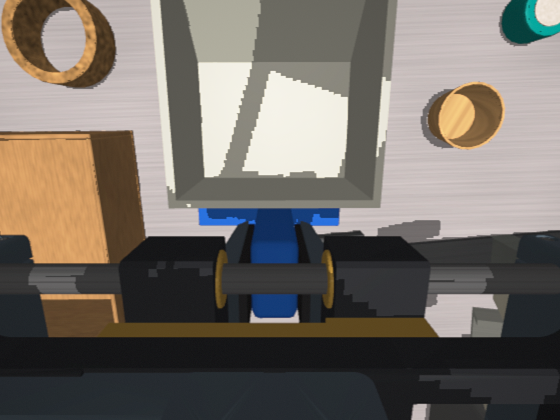

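View pics/s11.png

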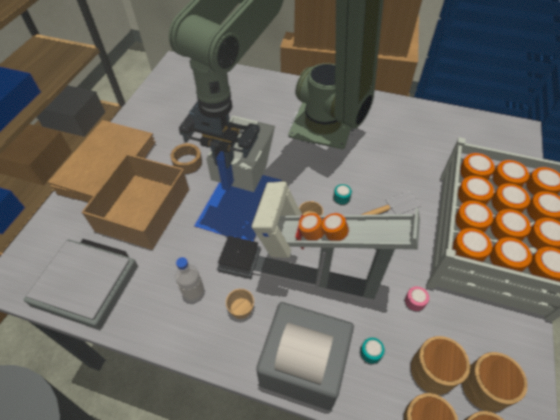

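```bash
python3 - <<'E'
from pl import *
f=S(616.5,-85,.055)
for h in(0,-10,-20,-30,-40,-60):print(h,ch(-66,65,h).round(),pj("top",f(ch(-66,65,h))).round(1),pj("top",f(ch(-66,15,h))).round(1),pj("scene",f(ch(66,65,h))).round(1),pj("scene",f(ch(66,15,h))).round(1))
E
```

```text
0 [-66. 156. 207.] [259.6 204.8] [279.7 204.9] [286.5 254.5] [267.1 253.8]
-10 [-66. 160. 198.] [258.3 205.8] [278.4 205.8] [287.9 256.8] [268.7 256.1]
-20 [-66. 163. 188.] [257.1 206.7] [277.  206.8] [289.3 259.1] [270.1 258.4]
-30 [-66. 166. 179.] [255.9 207.7] [275.7 207.7] [290.7 261.4] [271.6 260.6]
-40 [-66. 170. 170.] [254.8 208.6] [274.4 208.7] [292.  263.7] [273.1 262.8]
-60 [-66. 177. 151.] [252.5 210.5] [271.8 210.5] [294.6 268.1] [275.9 267.2]
```

servo_tool(
  commands="0.015 -0.01 -0.01 0 0 0 7.7; 0.015 -0.02 -0.02 0 0 0 15.5; 0.015 -0.035 -0.03 0 0 0 23.2; 0.015 -0.05 -0.04 0 0 0 31; 0.015 -0.06 -0.055 0 0 0 38.7; 0.015 -0.075 -0.07 0 0 0 46.5; 0.015 -0.09 -0.085 0 0 0 54.2; 0.015 -0.1 -0.095 0 0 0 62; 0.015 -0.115 -0.11 0 0 0 69.7; 0.015 -0.13 -0.12 0 0 0 77.5; 0.015 -0.144 -0.125 0 0 0 85; 0.015 -0.144 -0.125 0 0 0 85",
)

```text
t: 20.0
eef_pos: [626.9, -283.1, 257.9]
orientation: [[-0.056, 0.998, 0.004], [0.998, 0.056, 0.001], [0.001, 0.004, -1.0]]
force: [0.9, -0.7, -2.1]
grip_width: 21.5
```

```bash
python3 - <<'E'
from pl import *
from kin import *
st=bot.read_state();print(st["t"],st["eef_pos"],st["q"].round(2),st["force"],st["grip_width"])
snap("wrist","w12");snap("scene","s12");snap("top","t12")
PO=(616.5,-85,.055)
hd=93.15;Rt=tubpose(0,hd,0);R=tool_from_tub(Rt)
for back,z in((120,60),(0,60),(0,34)):
    o=S(*PO)((0,-back,z));t=o+Rt@[-70,0,126.3];print(t);plan(t,R)
E
```

```text
20.0 [ 626.94289844 -283.06940975  257.92055989] [-0.44  0.49  1.22  0.    1.43 -0.5 ] [ 0.85663934 -0.73013025 -2.06493483] 21.50671395268492
[ 626.9431856  -274.71278257  186.3       ]
shift [0.0072 0.0017 0.0732] rv [ 0.22 -0.07  0.19] dist 0.074 ang 0.3
[ 620.34651259 -154.89423682  186.3       ]
shift [0.1272 0.0021 0.0734] rv [ 0.22 -0.07  0.19] dist 0.147 ang 0.3
[ 620.34651259 -154.89423682  160.3       ]
shift [0.1272 0.002  0.0994] rv [ 0.22 -0.07  0.19] dist 0.161 ang 0.3
```

View pics/w12.png

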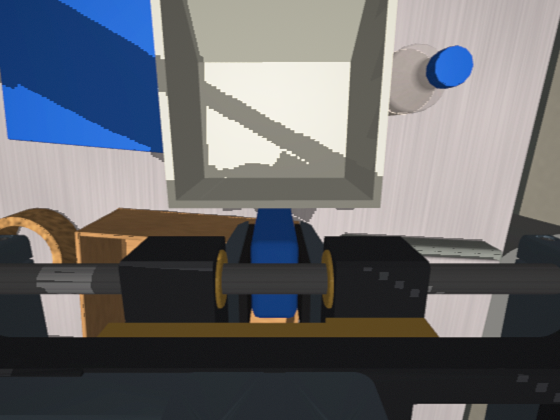

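View pics/s12.png

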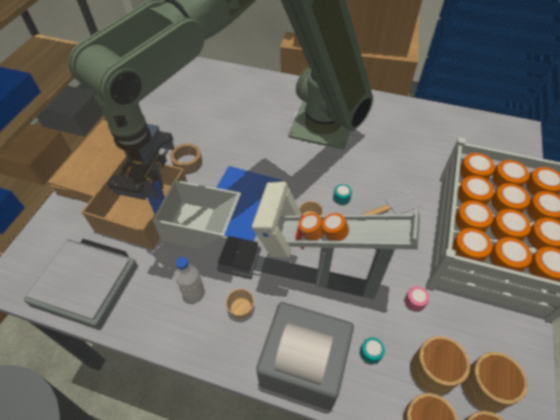

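View pics/t12.png

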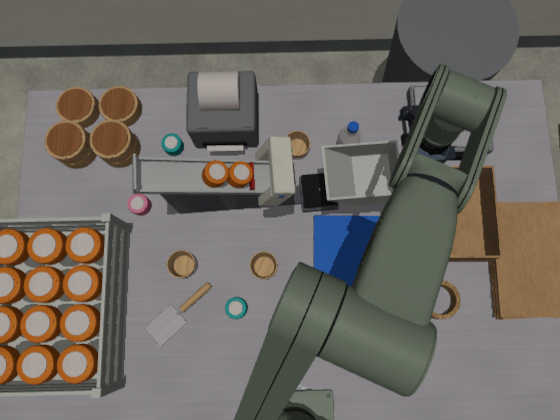

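```bash
python3 - <<'E'
from h import *
print(px("top",352.5,126.5,170),px("wrist",450,67,170))
E
```

```text
[ 745.80383005 -165.13958757  170.        ] [ 745.87883875 -166.52371641  170.        ]
```

Bottle at (746,-166), left edge 716; the tub's side is at about 690, so it clears.

servo_tool(
  commands="0.015 0.02 0.002 0.025 0 0 0; 0.015 0.04 0.002 0.05 0 0 0; 0.015 0.055 0.002 0.07 0 0 0; 0.015 0.07 0.002 0.073 0 0 0; 0.015 0.085 0.002 0.073 0 0 0; 0.015 0.1 0.002 0.073 0 0 0; 0.015 0.115 0.002 0.073 0 0 0; 0.015 0.127 0.002 0.073 0 0 0; 0.015 0.127 0.002 0.073 0 0 0",
)

```text
t: 21.05
eef_pos: [621.8, -153.9, 188.4]
orientation: [[-0.058, 0.998, 0.007], [0.998, 0.058, 0.0], [-0.0, 0.007, -1.0]]
force: [-0.3, -1.3, -1.1]
grip_width: 21.7
```

```bash
python3 - <<'E'
from pl import *
from kin import *
st=bot.read_state();print(st["t"],st["eef_pos"],st["q"].round(2),st["force"],st["grip_width"])
snap("scene","s13",(150,130,410,320),3);snap("top","t13",(220,90,420,240),3.8);snap("wrist","w13")
PO=(616.5,-85,.055)
hd=93.15;Rt=tubpose(0,hd,0);R=tool_from_tub(Rt)
o=S(*PO)((0,0,34));t=o+Rt@[-70,0,126.3];plan(t,R)
E
```

```text
21.05 [ 621.84305421 -153.93531955  188.44601113] [-0.26  0.44  1.47  0.    1.23 -0.32] [-0.25758427 -1.29711189 -1.13385646] 21.710082860983814
shift [ 0.0012 -0.0016  0.0276] rv [0.39 0.05 0.07] dist 0.028 ang 0.4
```

View pics/s13.png

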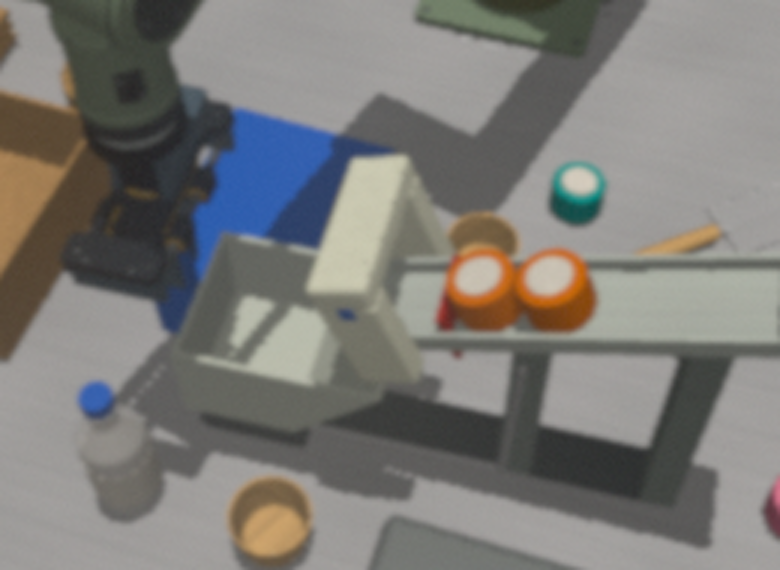

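View pics/t13.png

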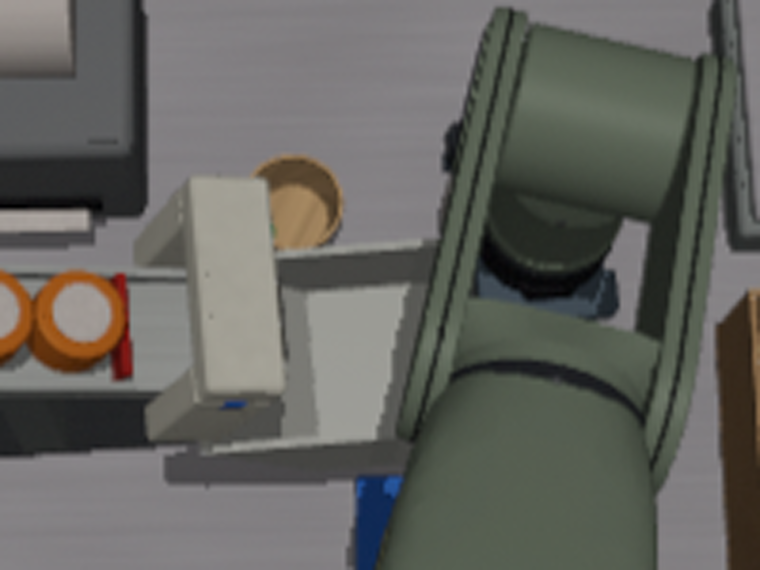

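View pics/w13.png

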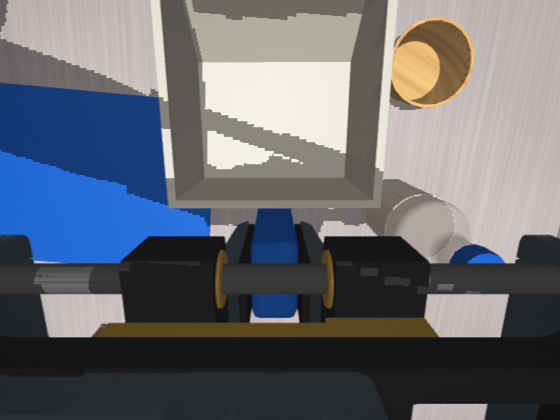

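servo_tool(
  commands="0.015 0.001 -0.001 0.006 0 0 0; 0.015 0.001 -0.001 0.012 0 0 0; 0.015 0.001 -0.001 0.016 0 0 0; 0.015 0.001 -0.001 0.02 0 0 0; 0.015 0.001 -0.001 0.024 0 0 0; 0.015 0.001 -0.001 0.028 0 0 0; 0.015 0.001 -0.001 0.03 0 0 0; 0.015 0.001 -0.001 0.03 0 0 0; 0.015 0.001 -0.001 0.03 0 0 0; 0.015 0.001 -0.001 0.03 0 0 0",
)

```text
t: 22.2
eef_pos: [620.8, -155.2, 160.0]
orientation: [[-0.056, 0.998, 0.008], [0.998, 0.056, -0.001], [-0.001, 0.008, -1.0]]
force: [-2.0, -1.6, 12.2]
grip_width: 21.5
```

```bash
python3 - <<'E'
from pl import *
st=bot.read_state();print(st["t"],st["eef_pos"],st["force"],st["torque"],st["grip_width"])
snap("scene","s14",(150,130,410,320),3);snap("wrist","w14")
E
```

```text
22.2 [ 620.7828329  -155.17615092  160.01322177] [-2.03238579 -1.55073383 12.19804414] [-0.18846463  1.32981213  0.09261375] 21.482523526709183
```

View pics/s14.png

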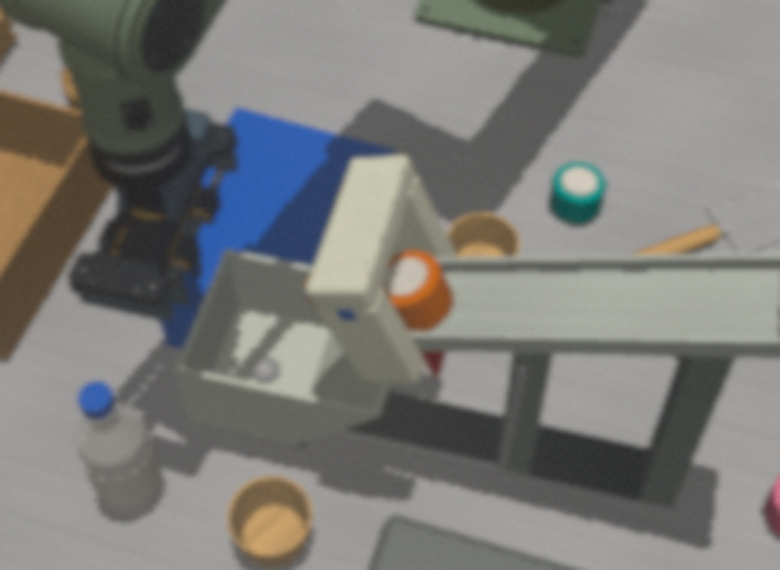

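View pics/w14.png

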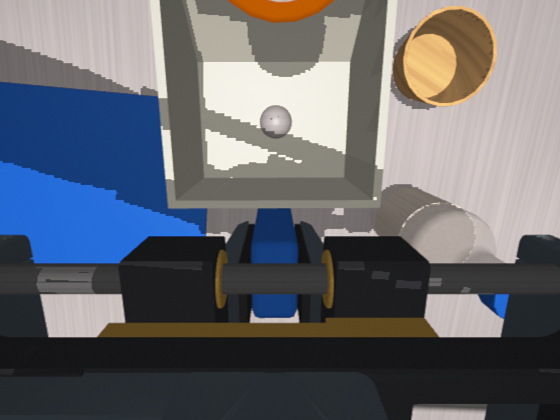

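servo_tool(
  commands="0.015 0 0 0.001 0 0 0; 0.015 0 0 0.001 0 0 0; 0.015 0 0 0.001 0 0 0; 0.015 0 0 0.001 0 0 0; 0.015 0 0 0.001 0 0 0; 0.015 0 0 0.001 0 0 0; 0.015 0 0 0.001 0 0 0; 0.015 0 0 0.001 0 0 0; 0.015 0 0 0.001 0 0 0; 0.015 0 0 0.001 0 0 0; 0.015 0 0 0.001 0 0 0; 0.015 0 0 0.001 0 0 0",
)

```text
t: 23.5
eef_pos: [621.0, -155.6, 159.9]
orientation: [[-0.057, 0.998, 0.009], [0.998, 0.057, -0.002], [-0.002, 0.008, -1.0]]
force: [-2.2, -1.0, 16.6]
grip_width: 21.5
```

```bash
python3 - <<'E'
from pl import *
st=bot.read_state();print(st["t"],st["eef_pos"],st["force"],st["torque"],st["grip_width"])
snap("scene","s15",(150,130,410,320),3);snap("wrist","w15")
E
```

```text
23.5 [ 620.96718804 -155.6194261   159.8999448 ] [-2.21033808 -1.02440083 16.59580782] [-0.30380748  1.58257088  0.102114  ] 21.467508930182667
```

View pics/s15.png

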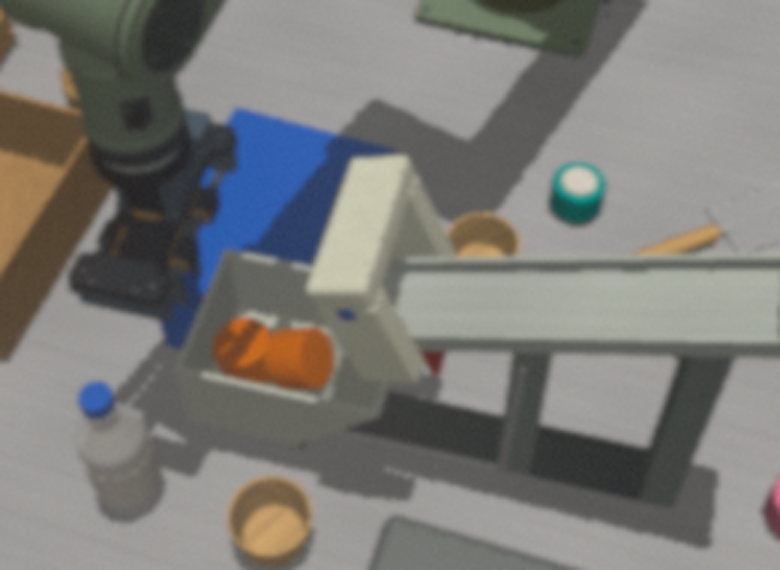

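View pics/w15.png

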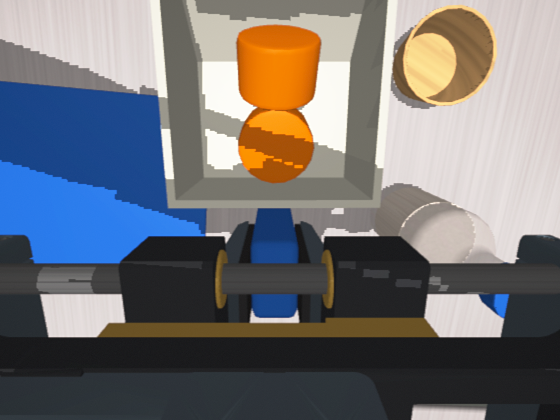

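servo_tool(
  commands="0.015 0 0 0 0 0 0; 0.015 0 0 0 0 0 0; 0.015 0 0 0 0 0 0; 0.015 0 0 0 0 0 0; 0.015 0 0 0 0 0 0; 0.015 0 0 0 0 0 0; 0.015 0 0 0 0 0 0; 0.015 0 0 0 0 0 0",
)

```text
t: 24.4
eef_pos: [621.0, -155.6, 159.9]
orientation: [[-0.057, 0.998, 0.009], [0.998, 0.057, -0.002], [-0.003, 0.008, -1.0]]
force: [-3.1, -2.1, 16.4]
grip_width: 21.9
```

servo_tool(
  commands="0.015 0 0 -0.006 0 0 0; 0.015 0 0 -0.012 0 0 0; 0.015 0 0 -0.018 0 0 0; 0.015 0 0 -0.023 0 0 0; 0.015 0 0 -0.027 0 0 0; 0.015 -0.02 0 -0.029 0 0 0; 0.015 -0.04 0 -0.029 0 0 0; 0.015 -0.06 0 -0.029 0 0 0; 0.015 -0.08 0 -0.029 0 0 0; 0.015 -0.1 0 -0.029 0 0 0; 0.015 -0.12 0 -0.04 0 0 0; 0.015 -0.135 0 -0.06 0 0 0",
)

```text
t: 25.6
eef_pos: [626.9, -291.8, 214.7]
orientation: [[-0.055, 0.999, 0.002], [0.999, 0.055, 0.002], [0.002, 0.002, -1.0]]
force: [0.9, -0.1, -3.3]
grip_width: 21.6
```

servo_tool(
  commands="0.015 0 0 -0.03 0 0 0; 0.015 0 0 -0.06 0 0 0; 0.015 0 0 -0.09 0 0 0; 0.015 0 0 -0.12 0 0 0; 0.015 0 0 -0.15 0 0 0; 0.015 0 0 -0.18 0 0 0; 0.015 0 0 -0.18 0 0 0; 0.015 0 0 -0.18 0 0 0",
)

```text
t: 26.4
eef_pos: [626.7, -290.5, 395.9]
orientation: [[-0.055, 0.998, 0.006], [0.998, 0.055, 0.0], [-0.0, 0.006, -1.0]]
force: [0.5, 0.5, -5.3]
grip_width: 21.6
```

```bash
python3 - <<'E'
from pl import *
st=bot.read_state();print(st["t"],st["eef_pos"],st["q"],st["force"],st["torque"],st["grip_width"])
snap("scene","s16");snap("wrist","w16");snap("top","t16")
E
```

```text
26.4 [ 626.73544275 -290.46938532  395.93467733] [-0.45203232  0.48307238  0.89240875  0.00300993  1.76054207 -0.5068981 ] [ 0.46424258  0.54006679 -5.31785048] [-0.34911608  0.07262059  0.00520904] 21.6259589345079
```

View pics/s16.png

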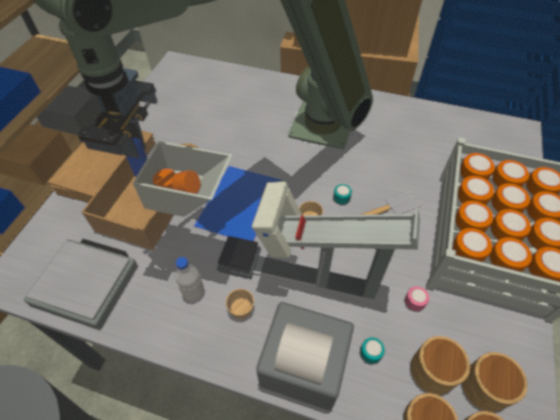

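View pics/w16.png

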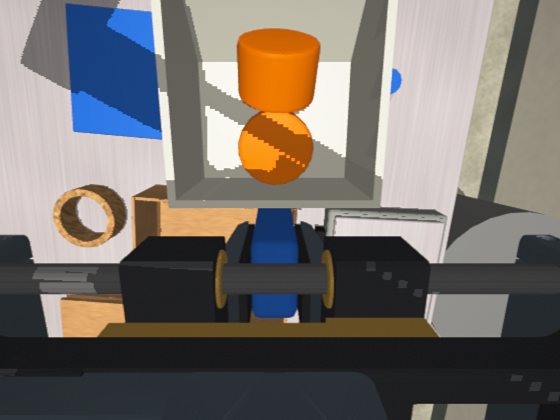

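View pics/t16.png

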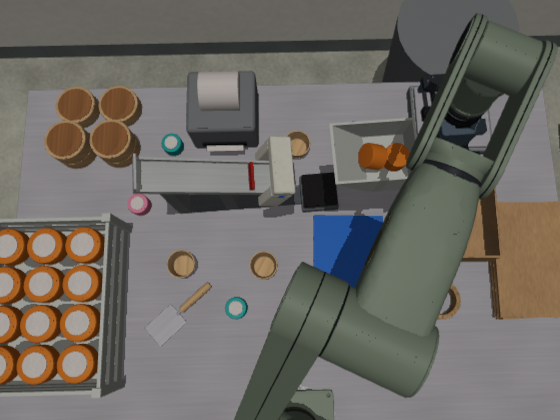

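```bash
python3 - <<'E'
import cv2,numpy as np
a=cv2.imread("pics/scene0.png")[150:260,70:205];b=cv2.imread("pics/s11_full.png")[150:260,70:205]
f=lambda x:cv2.resize(x,None,fx=2.9,fy=2.9,interpolation=cv2.INTER_CUBIC)
cv2.imwrite("pics/z.png",np.hstack([f(a),f(b)]))
t=cv2.imread("pics/t16_full.png")[150:280,400:530];cv2.imwrite("pics/zz.png",cv2.resize(t,None,fx=4,fy=4,interpolation=cv2.INTER_CUBIC))
E
```

```text
(no output)
```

View pics/z.png

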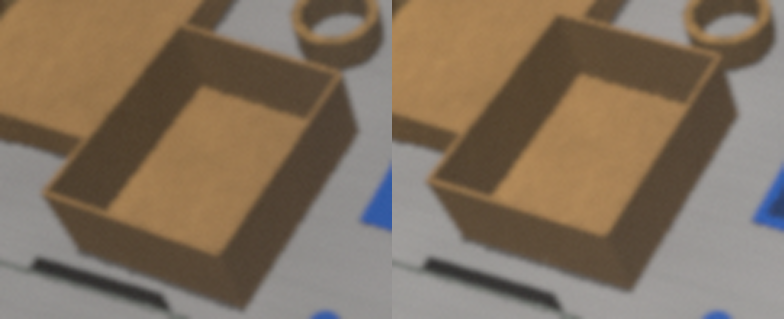

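View pics/zz.png

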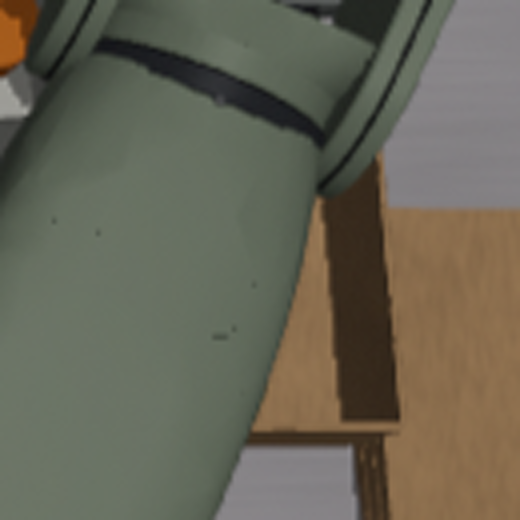

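```bash
cat > pour.py <<'E'
from h import *
from kin import *
def pose(head,tip,E,zE):
    Rt=tubpose(0,head,tip);tcp=np.array([E[0],E[1],zE])+Rt@(np.array([-70,0,126.3])-[130,0,90]);return tcp,tool_from_tub(Rt)
def rows(seq,grip=0.015,chk=True):
    st=bot.read_state();R0=st["orientation"];p0=st["eef_pos"];q=st["q"];pp=p0;Rp=R0
    for s in seq:
        p,R=pose(*s);sh=R0.T@(p-p0)/1000;rv=np.degrees(Ro.from_matrix(R0.T@R).as_rotvec())
        qn,c=ik(p,R,q,1)
        print(*np.r_[sh.round(3),rv.round(1)],"| d",np.linalg.norm(p-pp).round(),"a",np.degrees(np.linalg.norm(Ro.from_matrix(Rp.T@R).as_rotvec())).round(1),"q",qn.round(2),"dq",np.abs(qn-q).max().round(2),"c",round(c,4));q=qn;pp=p;Rp=R
E
python3 - <<'E'
from pour import *
for h in(30,40,50):
    u=np.array([np.cos(np.radians(h)),np.sin(np.radians(h))]);E=np.array([538.5,-433])-50*u
    print(h,E)
    rows([(h,0,E,280),(h,20,E,250),(h,45,E,190),(h,60,E,160),(h,75,E,150),(h,85,E,150),(h,92,E,150),(h,97,E,150)])
E
```

```text
30 [ 495.19872981 -458.        ]
-0.251 -0.319 0.076 0.1 -0.2 63.2 | d 413.0 a 63.2 q [-1.05  0.4   1.22 -0.    1.53 -0.  ] dq 0.6 c 0.0
-0.24 -0.297 0.04 11.1 -18.1 62.5 | d 44.0 a 20.0 q [-0.82  0.43  1.14 -0.34  1.65  0.21] dq 0.34 c 0.0
-0.213 -0.244 0.036 24.8 -40.4 59.8 | d 60.0 a 25.0 q [-0.56  0.56  1.1  -0.71  1.84  0.42] dq 0.36 c 0.0
-0.192 -0.202 0.042 33.0 -53.8 57.1 | d 48.0 a 15.0 q [-0.45  0.69  1.06 -0.89  1.97  0.49] dq 0.18 c 0.0
-0.168 -0.155 0.041 41.2 -67.0 53.5 | d 52.0 a 15.0 q [-0.36  0.83  0.99 -1.08  2.13  0.49] dq 0.19 c 0.0
-0.152 -0.124 0.041 46.6 -75.7 50.7 | d 35.0 a 10.0 q [-0.32  0.93  0.94 -1.21  2.23  0.45] dq 0.14 c 0.0
-0.141 -0.102 0.045 50.3 -81.8 48.5 | d 25.0 a 7.0 q [-0.3   1.    0.91 -1.31  2.29  0.42] dq 0.1 c 0.0
-0.134 -0.087 0.049 53.0 -86.2 46.8 | d 18.0 a 5.0 q [-0.28  1.02  0.93 -1.34  2.31  0.43] dq 0.03 c 0.0094
40 [ 500.19777784 -465.13938048]
-0.288 -0.296 0.076 0.1 -0.2 53.2 | d 420.0 a 53.2 q [-1.04  0.48  1.09 -0.    1.57 -0.17] dq 0.59 c 0.0
-0.273 -0.276 0.04 9.3 -18.7 52.6 | d 44.0 a 20.0 q [-0.83  0.46  1.09 -0.35  1.61  0
[... 829 characters left out ...]
 44.0 a 20.0 q [-0.83  0.49  1.03 -0.35  1.57 -0.14] dq 0.35 c 0.0
-0.259 -0.209 0.036 17.0 -43.0 40.9 | d 60.0 a 25.0 q [-0.55  0.51  1.19 -0.77  1.58  0.2 ] dq 0.43 c 0.0
-0.225 -0.177 0.042 22.7 -57.2 39.1 | d 48.0 a 15.0 q [-0.41  0.59  1.26 -0.99  1.68  0.38] dq 0.21 c 0.0
-0.187 -0.141 0.041 28.3 -71.4 36.7 | d 52.0 a 15.0 q [-0.3   0.69  1.28 -1.16  1.82  0.51] dq 0.17 c 0.0
-0.161 -0.117 0.041 32.0 -80.8 34.8 | d 35.0 a 10.0 q [-0.24  0.77  1.28 -1.27  1.93  0.56] dq 0.11 c 0.0
-0.143 -0.1 0.045 34.6 -87.4 33.3 | d 25.0 a 7.0 q [-0.21  0.83  1.28 -1.33  2.    0.59] dq 0.07 c 0.0
-0.131 -0.089 0.049 36.5 -92.1 32.1 | d 18.0 a 5.0 q [-0.19  0.87  1.28 -1.34  2.05  0.61] dq 0.05 c 0.013
```

servo_tool(
  commands="0.015 -0.012 -0.012 0 0 0 2.5; 0.015 -0.036 -0.037 0 0 0 7; 0.015 -0.065 -0.067 0 0 0 12; 0.015 -0.094 -0.097 0 0 0 17.5; 0.015 -0.123 -0.127 0.01 0 0 23; 0.015 -0.152 -0.157 0.02 0 0 28; 0.015 -0.18 -0.185 0.03 0 0 33.5; 0.015 -0.21 -0.215 0.04 0 0 39; 0.015 -0.24 -0.245 0.05 0 0 44; 0.015 -0.265 -0.272 0.06 0 0 49; 0.015 -0.28 -0.289 0.07 0 0 52; 0.015 -0.288 -0.296 0.076 0 0 53.2",
)

```text
t: 27.75
eef_pos: [344.5, -595.0, 316.6]
orientation: [[0.769, 0.639, 0.003], [0.639, -0.769, 0.003], [0.004, 0.0, -1.0]]
force: [0.8, 0.2, -3.3]
grip_width: 21.8
```

```bash
python3 - <<'E'
from pour import *
st=bot.read_state();print(st["t"],st["eef_pos"],st["q"].round(2),st["force"],st["grip_width"])
snap("wrist","w17");snap("top","t17");snap("scene","s17")
h=40;E=np.array([500,-465])
rows([(h,t,E,z) for t,z in((6,275),(12,268),(18,258),(24,244),(30,230),(36,215),(42,198),(48,182))])
E
```

```text
27.75 [ 344.49044987 -595.03265262  316.63674545] [-1.06  0.48  1.1   0.    1.57 -0.19] [ 0.76756432  0.22705129 -3.27952949] 21.756109284039876
0.004 -0.0 -0.014 0.1 -6.4 -0.0 | d 15.0 a 6.4 q [-0.98  0.46  1.08 -0.1   1.59 -0.11] dq 0.11 c 0.0
0.011 -0.0 -0.027 0.1 -12.4 -0.0 | d 15.0 a 6.0 q [-0.92  0.46  1.07 -0.21  1.6  -0.05] dq 0.11 c 0.0
0.02 -0.0 -0.036 0.1 -18.4 -0.0 | d 13.0 a 6.0 q [-0.85  0.46  1.07 -0.31  1.62  0.01] dq 0.11 c 0.0
0.032 -0.0 -0.04 0.1 -24.4 -0.0 | d 12.0 a 6.0 q [-0.78  0.46  1.09 -0.42  1.63  0.08] dq 0.1 c 0.0
0.044 -0.0 -0.043 0.1 -30.4 -0.0 | d 13.0 a 6.0 q [-0.71  0.47  1.1  -0.52  1.64  0.14] dq 0.1 c 0.0
0.059 -0.0 -0.044 0.1 -36.4 -0.0 | d 15.0 a 6.0 q [-0.65  0.49  1.12 -0.61  1.67  0.21] dq 0.1 c 0.0
0.075 -0.0 -0.04 0.1 -42.4 -0.1 | d 16.0 a 6.0 q [-0.59  0.52  1.14 -0.7   1.69  0.27] dq 0.09 c 0.0
0.093 -0.0 -0.036 0.1 -48.4 -0.1 | d 18.0 a 6.0 q [-0.53  0.55  1.15 -0.79  1.73  0.34] dq 0.08 c 0.0
```

View pics/w17.png

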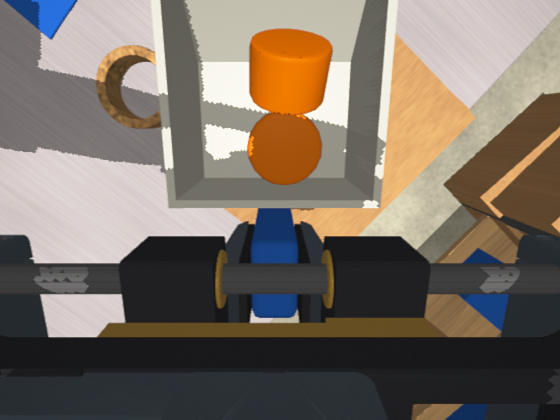

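View pics/t17.png

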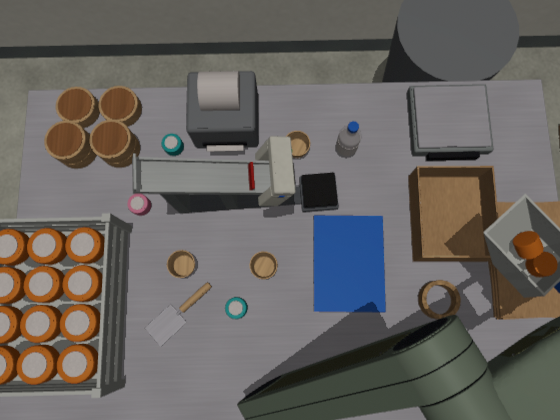

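View pics/s17.png

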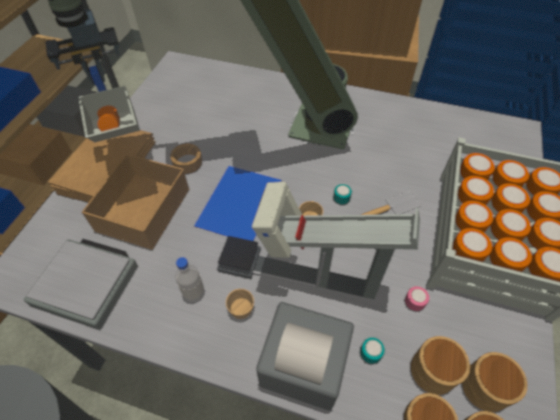

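servo_tool(
  commands="0.015 0.004 0 -0.014 0 -6.4 0; 0.015 0.011 0 -0.027 0 -12.4 0; 0.015 0.02 0 -0.036 0 -18.4 0; 0.015 0.032 0 -0.04 0 -24.4 0; 0.015 0.044 0 -0.043 0 -30.4 0; 0.015 0.059 0 -0.044 0 -36.4 0; 0.015 0.075 0 -0.04 0 -42.4 0; 0.015 0.093 0 -0.036 0 -48.4 0; 0.015 0.093 0 -0.036 0 -48.4 0",
)

```text
t: 28.8
eef_pos: [424.0, -529.0, 350.8]
orientation: [[0.508, 0.649, -0.566], [0.437, -0.761, -0.48], [-0.742, -0.003, -0.67]]
force: [0.2, 0.5, -4.7]
grip_width: 21.7
```

```bash
python3 - <<'E'
from pour import *
st=bot.read_state();print(st["t"],st["eef_pos"],st["q"].round(2),st["force"],st["grip_width"])
snap("wrist","w18");snap("top","t18",(380,120,560,340),2.7)
h=40;E=np.array([500,-465])
rows([(h,t,E,z) for t,z in((52,172),(56,162),(60,155),(64,150),(68,150),(72,150),(76,150),(80,150),(84,150),(87,150))])
E
```

```text
28.8 [ 424.03163176 -529.00986228  350.80068055] [-0.57  0.54  1.17 -0.8   1.7   0.3 ] [ 0.23257289  0.47740321 -4.73745705] 21.678827403273093
0.008 -0.001 -0.005 0.3 -4.0 -0.0 | d 10.0 a 4.1 q [-0.49  0.58  1.16 -0.84  1.76  0.38] dq 0.08 c 0.0
0.02 -0.001 -0.012 0.3 -8.0 -0.0 | d 13.0 a 4.0 q [-0.46  0.61  1.17 -0.89  1.79  0.41] dq 0.05 c 0.0
0.03 -0.001 -0.02 0.3 -12.0 -0.0 | d 13.0 a 4.0 q [-0.42  0.64  1.17 -0.94  1.82  0.44] dq 0.05 c 0.0
0.039 -0.001 -0.03 0.3 -16.0 -0.0 | d 14.0 a 4.0 q [-0.39  0.67  1.17 -0.98  1.86  0.47] dq 0.05 c 0.0
0.046 -0.0 -0.042 0.3 -20.0 -0.0 | d 14.0 a 4.0 q [-0.37  0.7   1.16 -1.03  1.9   0.48] dq 0.05 c 0.0
0.054 -0.0 -0.054 0.3 -24.0 -0.1 | d 14.0 a 4.0 q [-0.34  0.74  1.15 -1.08  1.94  0.49] dq 0.05 c 0.0
0.062 -0.0 -0.066 0.3 -28.0 -0.1 | d 14.0 a 4.0 q [-0.32  0.77  1.14 -1.12  1.99  0.5 ] dq 0.05 c 0.0
0.071 -0.0 -0.077 0.3 -32.0 -0.1 | d 14.0 a 4.0 q [-0.3   0.8   1.13 -1.17  2.03  0.5 ] dq 0.05 c 0.0
0.081 -0.0 -0.087 0.3 -36.0 -0.1 | d 14.0 a 4.0 q [-0.28  0.84  1.12 -1.22  2.07  0.51] dq 0.05 c 0.0
0.089 -0.0 -0.094 0.3 -39.0 -0.1 | d 11.0 a 3.0 q [-0.27  0.87  1.11 -1.25  2.1   0.51] dq 0.03 c 0.0
```

View pics/w18.png

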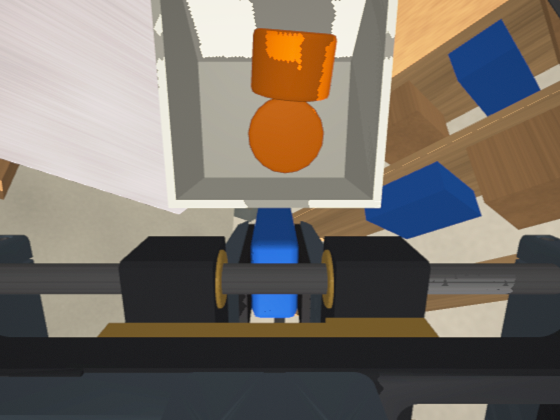

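View pics/t18.png

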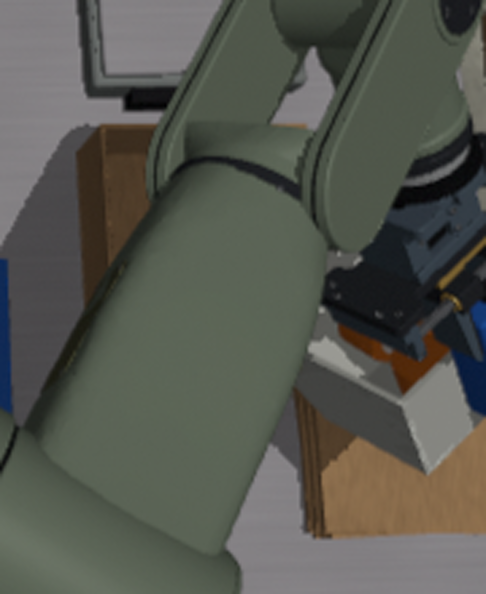

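servo_tool(
  commands="0.015 0.008 0 -0.005 0 -4 0; 0.015 0.02 0 -0.012 0 -8 0; 0.015 0.03 0 -0.02 0 -12 0; 0.015 0.039 0 -0.03 0 -16 0; 0.015 0.046 0 -0.042 0 -20 0; 0.015 0.054 0 -0.054 0 -24 0; 0.015 0.062 0 -0.066 0 -28 0; 0.015 0.071 0 -0.077 0 -32 0; 0.015 0.081 0 -0.087 0 -36 0; 0.015 0.081 0 -0.087 0 -36 0; 0.015 0.081 0 -0.087 0 -36 0; 0.015 0.081 0 -0.087 0 -36 0",
)

```text
t: 30.1
eef_pos: [509.0, -458.3, 355.0]
orientation: [[0.086, 0.642, -0.762], [0.062, -0.767, -0.639], [-0.994, 0.007, -0.106]]
force: [-0.7, -0.6, -1.1]
grip_width: 21.8
```

```bash
python3 - <<'E'
from pour import *
st=bot.read_state();print(st["t"],st["eef_pos"],st["q"].round(2),st["force"],st["grip_width"],np.degrees(np.arcsin(-st["orientation"][2,0])))
snap("wrist","w19");snap("top","t19",(380,120,560,340),2.7);snap("scene","s19",(0,60,300,280),2.6)
E
```

```text
30.1 [ 509.01189592 -458.33537686  355.00737574] [-0.33  0.78  1.15 -1.25  2.03  0.47] [-0.67515167 -0.55090041 -1.12132917] 21.75207664266467 83.9240830180783
```

View pics/w19.png

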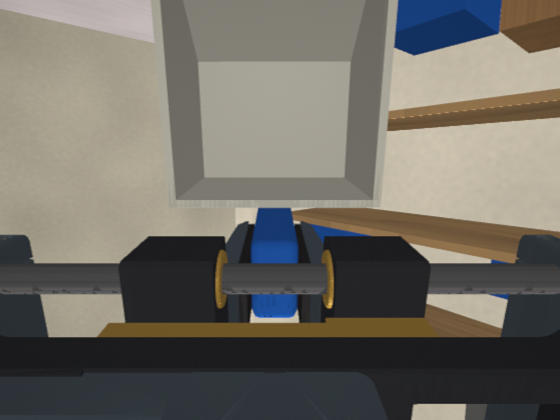

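View pics/t19.png

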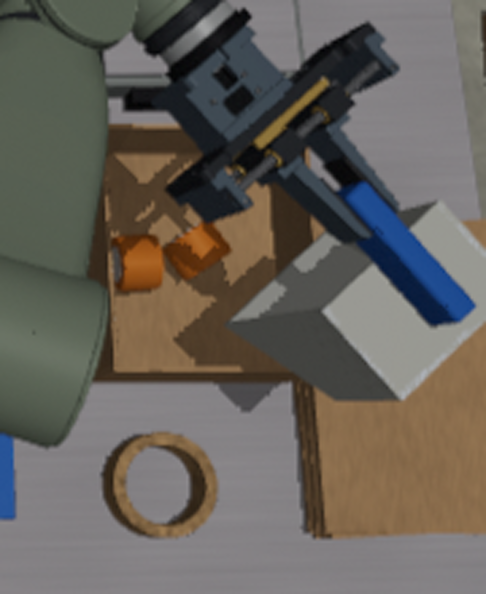

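View pics/s19.png

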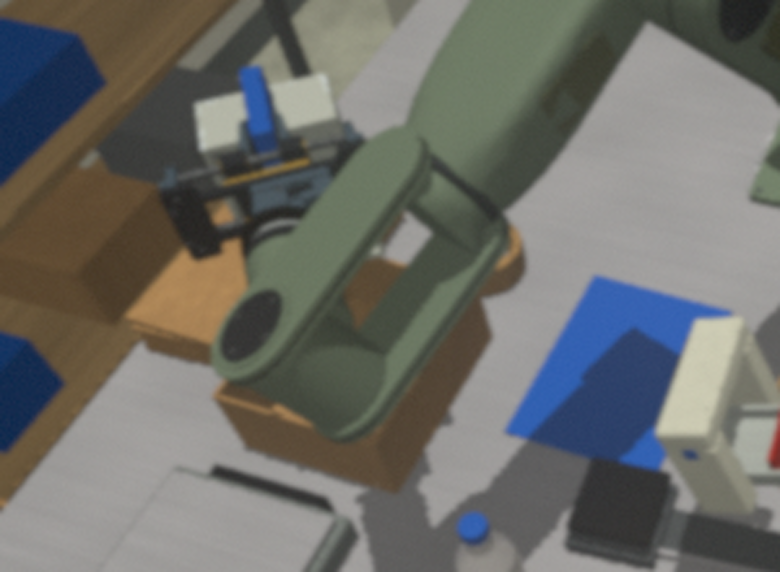

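```bash
python3 - <<'E'
from pour import *
h=40;E=np.array([500,-465])
rows([(h,84,E,180),(h,80,E,210),(h,72,E,240),(h,64,E,270),(h,56,E,280),(h,48,E,280),(h,40,E,280),(h,32,E,280),(h,24,E,280),(h,16,E,280),(h,8,E,280),(h,0,E,280)])
E
```

```text
-0.028 -0.0 -0.007 -0.0 -0.0 -0.4 | d 28.0 a 0.4 q [-0.28  0.82  1.09 -1.24  2.08  0.45] dq 0.07 c 0.0
-0.06 -0.0 0.004 -0.0 4.0 -0.4 | d 34.0 a 4.0 q [-0.3   0.76  1.05 -1.22  2.07  0.39] dq 0.06 c 0.0
-0.09 0.0 0.029 0.0 12.0 -0.4 | d 40.0 a 8.0 q [-0.34  0.69  1.01 -1.15  2.02  0.31] dq 0.08 c 0.0
-0.117 0.0 0.054 0.0 20.0 -0.4 | d 37.0 a 8.0 q [-0.39  0.63  0.95 -1.06  1.99  0.23] dq 0.08 c 0.0
-0.121 0.0 0.081 0.1 28.0 -0.4 | d 27.0 a 8.0 q [-0.46  0.58  0.93 -0.95  1.95  0.19] dq 0.11 c 0.0
-0.11 0.0 0.107 0.1 36.0 -0.4 | d 28.0 a 8.0 q [-0.53  0.54  0.94 -0.83  1.89  0.17] dq 0.13 c 0.0
-0.096 0.0 0.132 0.1 44.0 -0.4 | d 28.0 a 8.0 q [-0.61  0.51  0.96 -0.7   1.83  0.14] dq 0.13 c 0.0
-0.079 -0.0 0.154 0.1 52.0 -0.3 | d 28.0 a 8.0 q [-0.69  0.48  0.98 -0.56  1.76  0.09] dq 0.14 c 0.0
-0.059 -0.0 0.174 0.2 60.0 -0.3 | d 28.0 a 8.0 q [-0.78  0.46  1.   -0.42  1.71  0.04] dq 0.14 c 0.0
-0.036 -0.0 0.191 0.2 68.0 -0.3 | d 28.0 a 8.0 q [-0.87  0.46  1.03 -0.28  1.65 -0.02] dq 0.14 c 0.0
-0.011 -0.0 0.204 0.2 76.0 -0.3 | d 28.0 a 8.0 q [-0.96  0.46  1.06 -0.14  1.61 -0.09] dq 0.14 c 0.0
0.016 -0.001 0.214 0.3 84.0 -0.3 | d 28.0 a 8.0 q [-1.04  0.48  1.09  0.    1.57 -0.17] dq 0.14 c 0.0
```

servo_tool(
  commands="0.015 -0.028 0 -0.007 0 0 0; 0.015 -0.06 0 0.004 0 4 0; 0.015 -0.09 0 0.029 0 12 0; 0.015 -0.117 0 0.054 0 20 0; 0.015 -0.121 0 0.081 0 28 0; 0.015 -0.11 0 0.107 0 36 0; 0.015 -0.096 0 0.132 0 44 0; 0.015 -0.079 0 0.154 0 52 0; 0.015 -0.059 0 0.174 0 60 0; 0.015 -0.036 0 0.191 0 68 0; 0.015 -0.011 0 0.204 0 76 0; 0.015 0.016 -0.001 0.214 0 84 0",
)

```text
t: 31.45
eef_pos: [346.1, -593.4, 316.8]
orientation: [[0.767, 0.642, 0.006], [0.642, -0.767, -0.005], [0.001, 0.008, -1.0]]
force: [-0.9, -0.2, -3.2]
grip_width: 21.6
```

```bash
python3 - <<'E'
from pour import *
st=bot.read_state();print(st["t"],st["eef_pos"],st["q"].round(2),st["grip_width"],st["orientation"].round(3))
snap("wrist","w20");snap("top","t20")
E
```

```text
31.45 [ 346.09197916 -593.41235406  316.77207706] [-1.06  0.47  1.11  0.    1.56 -0.19] 21.636200965936723 [[ 0.767  0.642  0.006]
 [ 0.642 -0.767 -0.005]
 [ 0.001  0.008 -1.   ]]
```

View pics/t20.png

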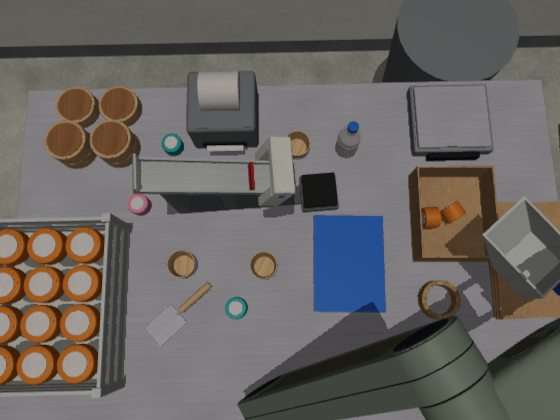

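View pics/w20.png

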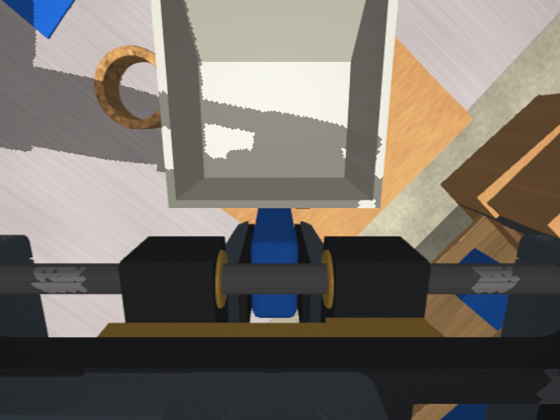

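```bash
python3 - <<'E'
from pour import *
plan((440,-370,317),tool_from_tub(tubpose(0,125,0)))
E
```

```text
shift [ 0.2191 -0.1101 -0.0056] rv [-2.900e-01 -6.000e-02 -8.543e+01] dist 0.245 ang 85.4
```

servo_tool(
  commands="0.015 0.02 -0.01 -0.01 0 0 -7; 0.015 0.04 -0.02 -0.01 0 0 -15; 0.015 0.06 -0.03 -0.01 0 0 -22.5; 0.015 0.08 -0.04 -0.01 0 0 -30; 0.015 0.1 -0.05 -0.01 0 0 -37.5; 0.015 0.12 -0.06 -0.01 0 0 -45; 0.015 0.14 -0.07 -0.01 0 0 -52.5; 0.015 0.16 -0.08 -0.01 0 0 -60; 0.015 0.18 -0.09 -0.01 0 0 -67.5; 0.015 0.2 -0.1 -0.01 0 0 -75; 0.015 0.21 -0.105 -0.01 0 0 -81; 0.015 0.219 -0.11 -0.01 0 0 -85.4",
)

```text
t: 32.75
eef_pos: [445.1, -366.3, 326.0]
orientation: [[-0.584, 0.812, 0.001], [0.812, 0.584, -0.008], [-0.007, -0.003, -1.0]]
force: [0.1, -0.1, -1.4]
grip_width: 21.7
```

```bash
python3 - <<'E'
from pour import *
R=tool_from_tub(tubpose(0,178,0))
st=bot.read_state();print(st["eef_pos"],st["q"].round(2))
plan((493,-162,270),R)
E
```

```text
[ 445.06121626 -366.32033079  326.01776014] [-0.71  0.28  1.38 -0.    1.48 -1.33]
shift [0.1382 0.1584 0.0545] rv [ -0.36   0.27 -52.26] dist 0.217 ang 52.3
```

servo_tool(
  commands="0.015 0.014 0.016 0 0 0 -7; 0.015 0.034 0.038 0 0 0 -15; 0.015 0.054 0.061 0 0 0 -22.5; 0.015 0.072 0.083 0 0 0 -30; 0.015 0.09 0.104 0.01 0 0 -37.5; 0.015 0.11 0.127 0.02 0 0 -45; 0.015 0.125 0.145 0.035 -0.4 0.3 -50; 0.015 0.138 0.158 0.05 -0.4 0.3 -52.3; 0.015 0.138 0.158 0.054 -0.4 0.3 -52.3; 0.015 0.138 0.158 0.054 -0.4 0.3 -52.3",
)

```text
t: 33.75
eef_pos: [493.4, -163.5, 270.1]
orientation: [[-0.999, 0.038, -0.0], [0.038, 0.999, 0.002], [0.0, 0.002, -1.0]]
force: [0.0, -0.2, -1.8]
grip_width: 21.4
```

```bash
python3 - <<'E'
from pour import *
R=tool_from_tub(tubpose(0,178,0))
st=bot.read_state();print(st["eef_pos"],st["q"].round(2),st["orientation"].round(3))
plan((493,-162,130.5),R)
snap("top","t21",(290,150,510,330),3.4)
E
```

```text
[ 493.37462888 -163.54168579  270.1145932 ] [-0.34  0.21  1.61  0.    1.33 -1.88] [[-0.999  0.038 -0.   ]
 [ 0.038  0.999  0.002]
 [ 0.     0.002 -1.   ]]
shift [0.0004 0.0012 0.1396] rv [ 0.12 -0.02 -0.2 ] dist 0.14 ang 0.2
```

View pics/t21.png

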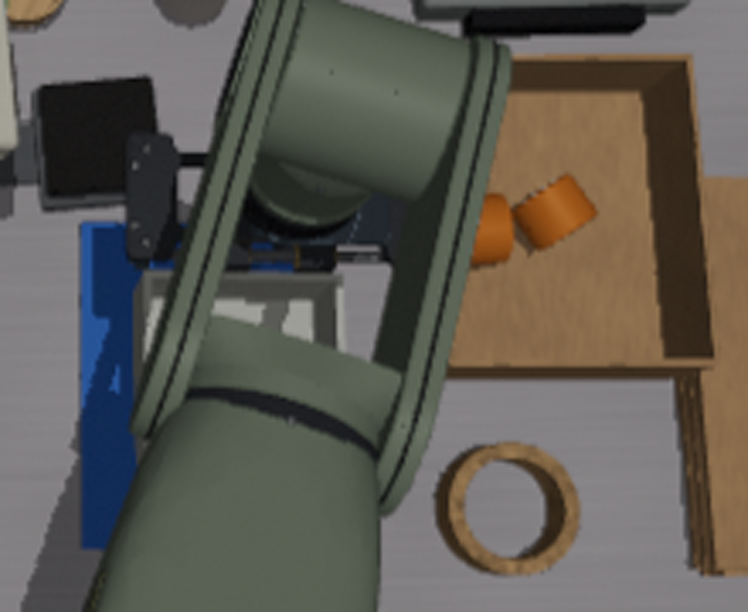

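Lower the tub to the mat, then release.

servo_tool(
  commands="0.015 0 0.001 0.03 0 0 0; 0.015 0 0.001 0.06 0 0 0; 0.015 0 0.001 0.09 0 0 0; 0.015 0 0.001 0.11 0 0 0; 0.015 0 0.001 0.125 0 0 0; 0.015 0 0.001 0.133 0 0 0; 0.015 0 0.001 0.137 0 0 0; 0.015 0 0.001 0.139 0 0 0; 0.015 0 0.001 0.14 0 0 0; 0.015 0 0.001 0.14 0 0 0",
)

```text
t: 34.8
eef_pos: [494.0, -162.5, 130.3]
orientation: [[-0.999, 0.04, 0.001], [0.04, 0.999, 0.003], [-0.001, 0.003, -1.0]]
force: [0.6, -0.0, -0.7]
grip_width: 21.5
```

servo_tool(
  commands="0.04 0 0 0 0 0 0; 0.05 0 0 0 0 0 0; 0.05 0 0 0 0 0 0; 0.05 0 0 0 0 0 0; 0.05 0 0 -0.02 0 0 0; 0.05 0 0 -0.05 0 0 0; 0.05 0 0 -0.09 0 0 0; 0.05 0 0 -0.13 0 0 0; 0.05 0 0 -0.17 0 0 0; 0.05 0.03 0 -0.21 0 0 0; 0.05 0.06 0 -0.25 0 0 0; 0.05 0.09 0 -0.29 0 0 0",
)

```text
t: 36.0
eef_pos: [402.4, -159.5, 421.1]
orientation: [[-0.999, 0.039, -0.0], [0.039, 0.999, 0.004], [0.0, 0.004, -1.0]]
force: [-0.0, -0.1, -0.6]
grip_width: 50.3
```

servo_tool(
  commands="0.05 0 0.04 0 0 0 0; 0.05 0 0.09 0 0 0 0; 0.05 0 0.14 0 0 0 0; 0.05 0 0.19 0 0 0 0; 0.05 0 0.24 0 0 0 0; 0.05 0 0.29 0 0 0 0; 0.05 0 0.33 0 0 0 0; 0.05 0 0.33 0 0 0 0; 0.05 0 0.33 0 0 0 0",
)

```text
t: 36.9
eef_pos: [416.6, 170.4, 420.7]
orientation: [[-0.999, 0.038, -0.001], [0.038, 0.999, 0.003], [0.001, 0.003, -1.0]]
force: [0.7, -0.3, 0.8]
grip_width: 50.2
```

```bash
python3 - <<'E'
from pour import *
st=bot.read_state();print(st["t"],st["eef_pos"],st["q"].round(2),st["force"])
snap("top","t22",(120,110,520,330),2);snap("scene","s22")
E
```

```text
36.9 [416.57741035 170.35124603 420.6528875 ] [ 0.36  0.05  1.42  0.    1.66 -1.17] [ 0.6953864  -0.32701213  0.79649306]
```

View pics/t22.png

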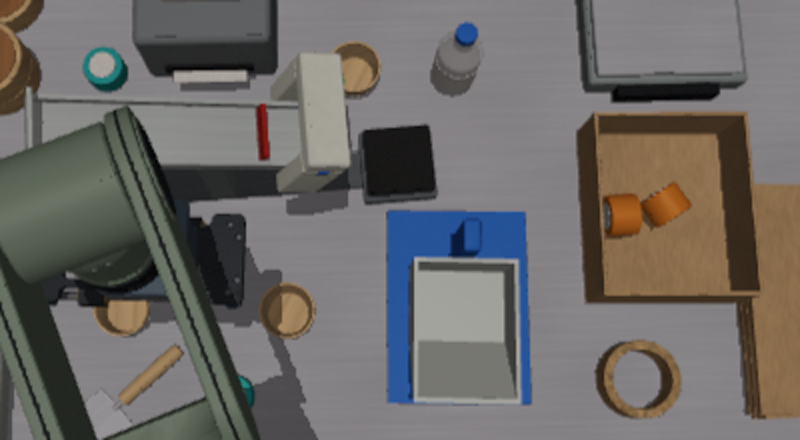

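View pics/s22.png

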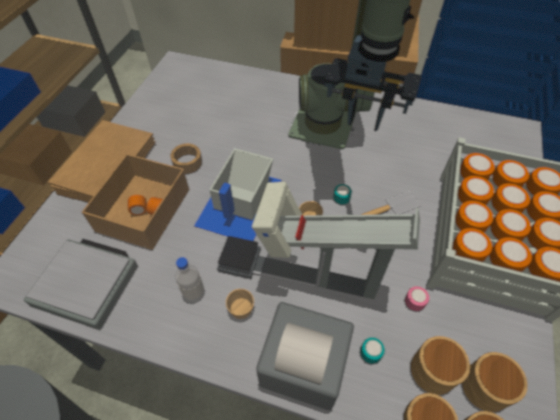

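```bash
python3 - <<'E'
from bench import bot
print(bot.close_job())
E
```

```text
the job is handed in; nothing more can be done
None
```

I finished the job and handed it in at about t = 37 s. No verdict was reported, so these are my own checks.

- **Cheeses on the chute:** I found two orange mini cheeses on the bench and set both on the chute, where they came to rest at the gate. I saw no third one in any picture. The larger orange rounds in the crate and the pink and turquoise look-alikes were left alone.
- **Catching:** I pressed the tub onto the pad with its sloped front to the chute. Tool height put the tub floor about 34 mm above the bench, which is fully down, with about 16 N on the tool. Both cheeses slid into the tub on the first try, and I held it pressed until they were at rest.
- **Emptying:** I tipped the tub about 84° over the carton. The carton had been knocked a few centimetres aside early in the run, so I aimed at its new position.
- **Last pictures:**
  - Both cheeses lie in the carton, below its rim.
  - The empty tub stands upright on the mat, its origin a few millimetres from the centre by my estimate.
  - The pad is up and the bystanders I could see look unmoved. The arm partly hid one wooden box and the scraper in the top view.
  - The gripper was clear of everything.

The top and wrist cameras disagreed by 3 to 5 mm on the cheese positions. The scene camera put the station about 9 mm off the top view. I went by the top and wrist views, and every grasp and placing held.

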